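# Put the seasonings, sauce and cutlery away on the camp kitchen table

### The job

Tidy the cooking table: stand both loose seasoning shakers in the two free bays of the wooden seasoning rack, stand the loose sauce bottle in the free bay of the grey bottle caddy, and lay the spoon and the fork flat and side by side on the bottom of the metal cutlery tray. Set each thing down rather than dropping it, and do not knock over the shaker and the bottle that are already put away.

Things in the scene. Friction and masses are not known exactly. Their poses are not given: they have to be found in the camera images.
- shaker_a_mid (a point): A loose seasoning shaker, an upright brown cylinder 46 mm in diameter and 100 mm high with a pierced steel cap (47 mm wide, the top 17 mm), about 0.12 kg. The point is on its axis, 50 mm above its foot; z points up. Alike with the other shakers; either may take either free bay.
- shaker_b_mid (a point): The other loose seasoning shaker, an upright brown cylinder 46 mm in diameter and 100 mm high with a pierced steel cap (47 mm wide, the top 17 mm). The point is on its axis, 50 mm above its foot; z points up.
- sauce_mid (a point): The loose sauce squeeze bottle, an upright cream cylinder 52 mm in diameter up to 106 mm, then a short white nozzle on top, 130 mm high in all, about 0.25 kg. The point is on its axis, 65 mm above its foot; z points up. It is best gripped high on the cylinder, about 30 mm above the point.
- spoon_mid (a point): Spoon, 180 mm long, lying flat: wooden handle 15 mm wide, 13 mm high and 110 mm long at its -x end, steel neck and round bowl 38 mm wide and 10 mm high at its +x end. The point is mid-length, half-way up (6.5 mm above what it lies on), near the balance point; the handle runs from 90 mm behind it to 20 mm ahead of it. x runs along the length towards the bowl, z is up.
- fork_mid (a point): Fork, 180 mm long, lying flat: wooden handle 15 mm wide, 13 mm high and 110 mm long at its -x end, steel neck and four-tined head 24 mm wide at its +x end. The point is mid-length, half-way up (6.5 mm above what it lies on), near the balance point; the handle runs from 90 mm behind it to 20 mm ahead of it. x runs along the length towards the tines, z is up.
- rack: Seasoning rack: fixed open-topped plywood box, 76 mm (x) by 218 mm (y), 38 mm high, walls and dividers 5 mm, floor 5 mm thick. Origin: centre of its underside; y runs along its row of three bays, each 66 by 66 mm inside, centred at y = -71, 0 and +71 mm. The bay at +71 mm already holds a shaker, the other two are empty.
- caddy: Bottle caddy: fixed grey plastic open-topped box, 82 mm (x) by 159 mm (y), 50 mm high, walls and divider 5 mm, floor 5 mm thick. Origin: centre of its underside; y runs along its row of two bays, each 72 by 72 mm inside, centred at y = -38.5 and +38.5 mm. The bay at +38.5 mm already holds a sauce bottle, the other is empty.
- tray: Cutlery tray: fixed shallow aluminium tray, empty, 118 mm (x) by 215 mm (y), 20 mm high, walls 4 mm, floor 4 mm thick (inside 110 by 207 mm). Origin: centre of its underside; y runs along its length, so cutlery lies along y, side by side across x.
- shaker_kept_mid (a point): The shaker that already stands in the rack, like the loose ones. The point is on its axis, 50 mm above its foot.
- sauce_kept_mid (a point): The sauce bottle that already stands in the caddy, like the loose one. The point is on its axis, 65 mm above its foot.
Not all that is in view belongs to the job. What is shaped like the part that bears shaker_a_mid but red is not meant.

How it is judged:
By the outcome, as a careful person would: the job done as asked, in the order asked, and still so for the second after the job is handed in, with the robot touching nothing.
It also fails if it takes over 133 s, if anything falls off the work surface, if the arm or the gripper's body presses on something with over 40 N, if the wrist force passes 120 N, or if a joint passes its speed limit or range.

### The arm

A 7-joint arm with a two-finger parallel gripper is mounted at the origin on the work surface. World frame = base frame: x ahead of the robot, y to its left, z up, the work surface at z = 0. Lengths are in m, angles in rad, forces in N, time in s.
With the tool pointing down it reaches from about 0.425 to 0.925 m from the base axis. Payload 6.8 kg.
Tool frame: the origin (TCP) lies on the centre line of the jaws, within the pads' length; the fingertips stand 14 mm ahead of it and the grasp point (between the pads) lies 5 mm behind it; y points along the fingers, x is the direction in which the jaws open and shut, and the axes are right-handed (so a half turn about y gives the same grasp; the last joint's range is limited). The gripper opens to 85 mm and grips with 20 to 120 N. Pads are 22 mm wide; open, the fingers measure 114 mm over their backs; the gripper's body (76 mm by 85 mm) begins 54 mm behind the grasp point. The pads swing forward as they close: fully open they stand 13 mm farther back than shut.
Start: joints at [1.204, 0.477, 0.022, 1.555, -0.011, 1.109, -0.083], TCP at [0.173, -0.653, 0.245] pointing down, gripper open.
Joint ranges: [-2.96, 2.96], [-0.34, 2.1], [-1.41, 1.46], [0.24, 2.44], [-1.37, 4.51], [0.17, 1.92], [-2.96, 2.96]. Speed limits (rad/s): [2.39, 2.39, 3.14, 3.14, 3.14, 3.14, 3.14].

### API

Orientations are given as a rotation vector (axis times angle).
In Python, from bench import get_obs, vision, ticket gives the robot as it stands. The module is installed in compiled form; this text tells all that it offers.
- The arm moves only by the tool jog_arm, never from a script. Its argument "motion" is a list of rows, each an object of numbers: "gripper": the finger opening in mm, from 0 to 85.4; "tx", "ty", "tz": the shift along the tool's x, y, z in mm; "ax", "ay", "az": the turn, a rotation vector about the tool's x, y, z in rad. In form: [{"gripper": .., "tx": .., "ty": .., "tz": .., "ax": .., "ay": .., "az": ..}, ...]. A call has 1 to 12 rows; each row shifts and turns the commanded pose from where the row before left it, along the tool's axes as they then stand; what a row does not reach is not made up. A row lasts 1/10 s, in which the tool goes at most 50 mm and 8.59 degrees, less where a joint would pass 70% of its speed; a pose out of reach is approached as far as the arm can. A call is refused whole if a number of a shift passes 50 or a number of a turn 0.15, either way. A call with a gripper value outside its range is refused whole. The fingers move at their own pace and stop on an object; "newtons" is the grip in N (left out, the last holds). Time passes only in rows, so rows that do not move let the fingers close. It gives the time, the measured TCP pose, the force and the opening at its end, in the units of the state.
- get_obs(): the state, without advancing time (a new reading comes with each control period).
- vision.grab_frame(name): name is "scene" or "side" or "wrist"; returns the picture (480x640x3 uint8, red, green, blue); there is no depth.
- vision.get_calibration(name): a dict with "camera_matrix" (3x3 intrinsics, pixels), "world_from_camera" (4x4, takes a point from camera to world coordinates). Camera axes: x right, y down, z forward; pixel columns grow to the right and rows downward; lengths in m; the calibration is good to about 2 mm. A picture is of the moment at which its call begins: read the wrist's pose just before it. get_calibration takes no time and is no camera call; for the wrist camera it gives the pose at the moment of the call.
- ticket.hand_in(): hands the job in, once; it reports no verdict.
The state is a dict: "clock": time; "joints": joint angles; "qvel": joint speeds; "tau": joint torques, N m; "tcp_pos": TCP position; "orientation": TCP orientation; "contact_force": force on the tool from outside, world axes, zero at the start; "moment": the same for the moment, N m; "grip_width": finger opening in m.
Only numpy, scipy, OpenCV 4.12 (cv2) and the standard library are available. Lean on these libraries where they do the work, as an engineer would, in place of code of your own. Each camera call takes 0.05 s, during which the arm holds its last target.

## Working session

There is one attempt and no reset: what is moved stays moved. The work goes in short steps, Python scripts to look and compute and a tool call to move; the robot and the scene stay as the last step left them, time stands still between calls to the robot, and variables do not carry over. Pictures are saved under pics/ and viewed, and the job is handed in when it is done.

Besides the shell and the picture viewer there is one more tool, called after "Emit:" as name(argument=value, ...) on one line, values as JSON. jog_arm: Moves the arm, as the interface text tells. Its arguments: {"type":"object","properties":{"motion":{"type":"array"},"newtons":{"type":"number"}},"required":["motion"]}

```bash
mkdir -p pics; ls
python3 - <<'E'
from bench import get_obs, vision
import cv2,numpy as np
o=get_obs(); print({k:np.round(v,3).tolist() for k,v in o.items()})
for n in ("scene","side","wrist"):
    c=vision.get_calibration(n); print(n,np.round(c["camera_matrix"],1).tolist(),np.round(c["world_from_camera"],4).tolist())
    f=vision.grab_frame(n); cv2.imwrite(f"pics/{n}0.png",f[:,:,::-1])
E
```

```text
pics
{'clock': 0.0, 'joints': [1.204, 0.478, 0.022, 1.556, -0.012, 1.109, -0.083], 'qvel': [0.001, -0.001, 0.002, 0.0, 0.0, 0.001, 0.0], 'tau': [0.0, -59.645, 1.608, -28.12, 0.012, 0.009, 0.0], 'tcp_pos': [0.173, -0.652, 0.244], 'orientation': [-1.32, 1.018, -1.015], 'contact_force': [-0.055, 0.441, -0.577], 'moment': [-0.033, -0.042, 0.01], 'grip_width': 0.085}
scene [[579.8, 0.0, 322.6], [0.0, 579.8, 249.3], [0.0, 0.0, 1.0]] [[0.8638, 0.4207, -0.2773, 0.8148], [0.5038, -0.7161, 0.4831, -0.5764], [0.0047, -0.557, -0.8305, 1.0674], [0.0, 0.0, 0.0, 1.0]]
side [[557.6, 0.0, 321.3], [0.0, 557.6, 234.8], [0.0, 0.0, 1.0]] [[-0.8879, -0.2583, 0.3806, 0.0022], [-0.4598, 0.475, -0.7504, 0.9426], [0.0131, -0.8412, -0.5405, 0.7402], [0.0, 0.0, 0.0, 1.0]]
wrist [[379.6, 0.0, 322.0], [0.0, 379.6, 232.4], [0.0, 0.0, 1.0]] [[0.2558, -0.9309, -0.2609, 0.237], [-0.9667, -0.2466, -0.0679, -0.6357], [-0.0011, 0.2696, -0.963, 0.3722], [0.0, 0.0, 0.0, 1.0]]
```

View pics/scene0.png

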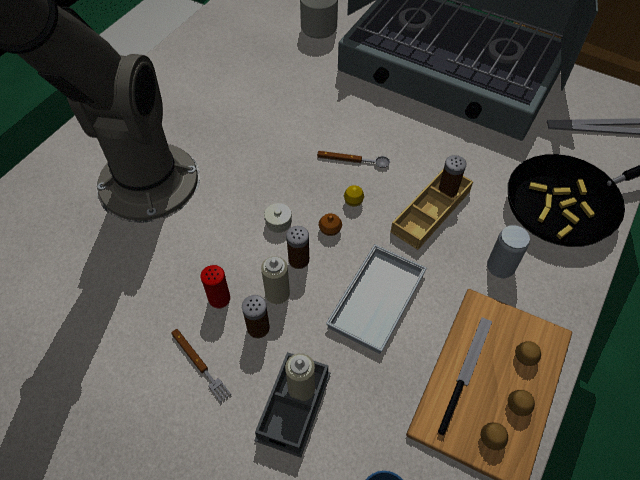

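View pics/side0.png

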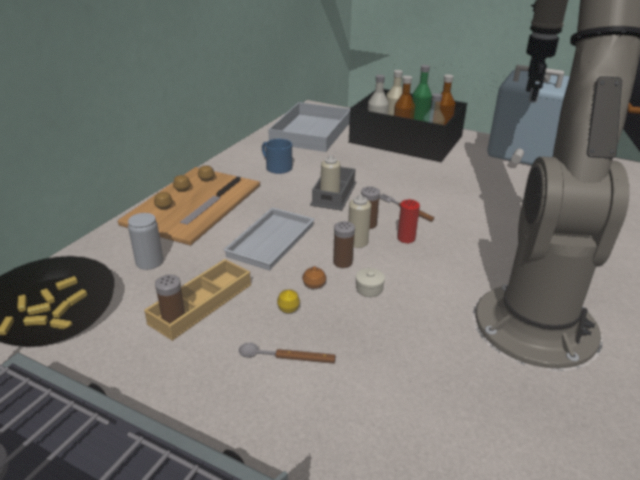

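View pics/wrist0.png

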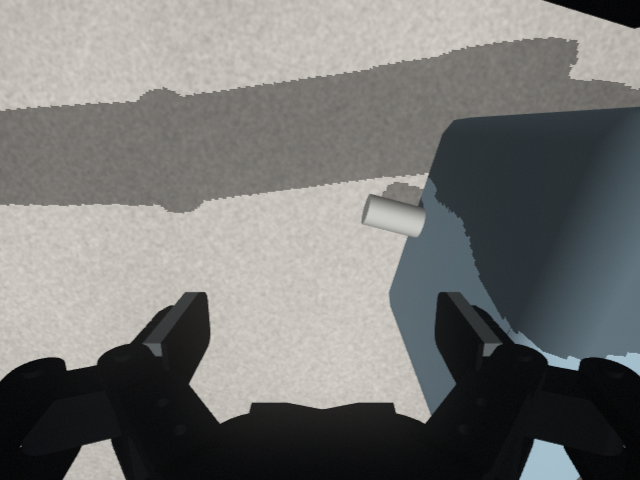

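```bash
cat > h.py <<'E'
import numpy as np,cv2
from bench import get_obs, vision
from scipy.spatial.transform import Rotation as R
def ray(n,uv,cal=None):
    c=cal or vision.get_calibration(n); K=c["camera_matrix"];T=c["world_from_camera"]
    d=T[:3,:3]@np.linalg.inv(K)@np.array([uv[0],uv[1],1.]); return T[:3,3],d
def onz(n,uv,z,cal=None):
    o,d=ray(n,uv,cal); return o+d*(z-o[2])/d[2]
def tri(a,uva,b,uvb):
    o1,d1=ray(a,uva);o2,d2=ray(b,uvb)
    A=np.c_[d1,-d2]; s=np.linalg.lstsq(A,o2-o1,rcond=None)[0]
    p,q=o1+d1*s[0],o2+d2*s[1]; return (p+q)/2,np.linalg.norm(p-q)
def proj(n,p,cal=None):
    c=cal or vision.get_calibration(n);T=np.linalg.inv(c["world_from_camera"])
    q=c["camera_matrix"]@(T[:3,:3]@np.array(p)+T[:3,3]); return q[:2]/q[2]
E
python3 - <<'E'
from h import *
o=get_obs();print(R.from_rotvec(o["orientation"]).as_matrix().round(3))
s=cv2.imread("pics/scene0.png");d=cv2.imread("pics/side0.png")
cv2.imwrite("pics/c1.png",cv2.resize(s[190:410,160:340],None,fx=3.2,fy=2.7*1.0,interpolation=cv2.INTER_CUBIC)[:600])
cv2.imwrite("pics/c2.png",cv2.resize(s[130:360,310:530],None,fx=2.6,fy=2.6,interpolation=cv2.INTER_CUBIC)[:600])
cv2.imwrite("pics/c3.png",cv2.resize(d[150:370,140:440],None,fx=2.6,fy=2.6,interpolation=cv2.INTER_CUBIC)[:600])
# rough
for n,uv,z in [("shkA",(256,303),.1),("shkB",(297,233),.1),("kept",(455,162),.105),("sauce",(275,265),.106),("sauceK",(300,363),.111),("spoon",(353,160),.006),("fork",(200,365),.006),("rack",(432,210),.038),("tray",(377,300),.02),("caddy",(293,405),.05)]:
    print(n,onz("scene",uv,z).round(3))
E
```

```text
[[ 0.256 -0.     0.967]
 [-0.967  0.001  0.256]
 [-0.001 -1.    -0.   ]]
shkA [ 0.445 -0.183  0.1  ]
shkB [ 0.426 -0.005  0.1  ]
kept [0.63  0.335 0.105]
sauce [ 0.432 -0.096  0.106]
sauceK [ 0.582 -0.248  0.111]
spoon [0.392 0.307 0.006]
fork [ 0.392 -0.313  0.006]
rack [0.629 0.238 0.038]
tray [ 0.625 -0.019  0.02 ]
caddy [ 0.599 -0.301  0.05 ]
```

```bash
ls pics
```

```text
c1.png
c2.png
c3.png
scene0.png
side0.png
wrist0.png
```

View pics/c1.png

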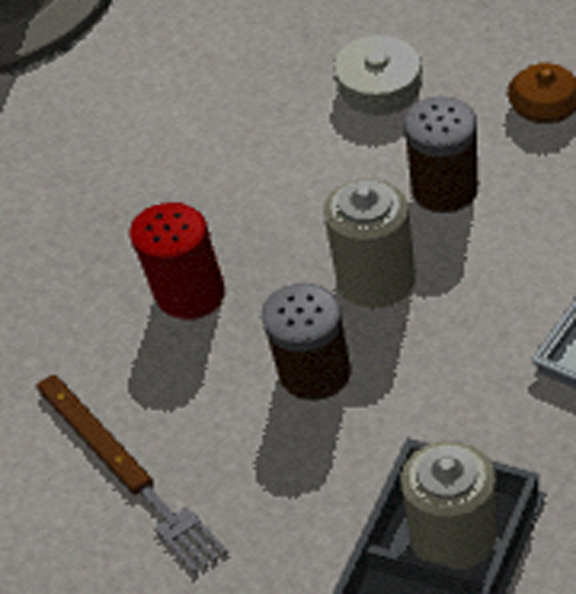

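View pics/c2.png

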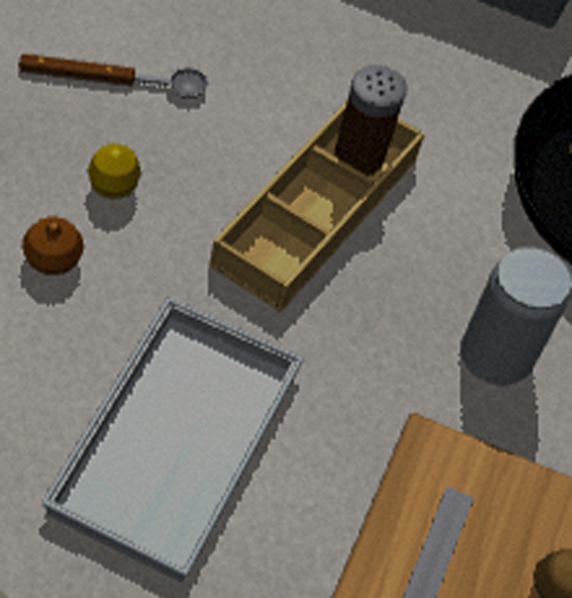

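View pics/c3.png

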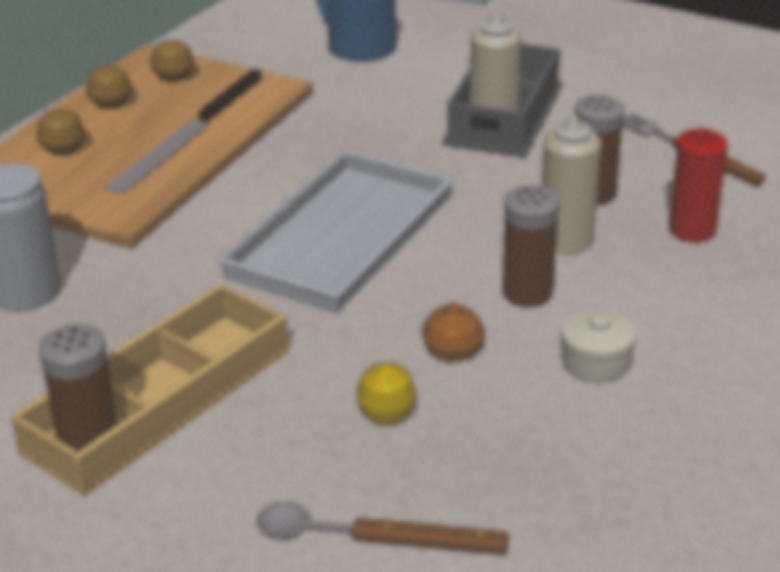

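```bash
cat > crop.py <<'E'
import cv2,numpy as np
def crop(src,x0,y0,w,h,f,out,step=10,gain=1.6):
    s=cv2.imread(src)[y0:y0+h,x0:x0+w]
    s=cv2.convertScaleAbs(cv2.resize(s,None,fx=f,fy=f,interpolation=cv2.INTER_CUBIC),alpha=gain)
    for x in range(-(-x0//step)*step,x0+w,step):
        X=int((x-x0+.5)*f); cv2.line(s,(X,0),(X,6 if x%50 else 14),(0,0,255),1); 
        cv2.putText(s,str(x),(X-10,24),0,.35,(0,0,255),1)
    for y in range(-(-y0//step)*step,y0+h,step):
        Y=int((y-y0+.5)*f); cv2.line(s,(0,Y),(6,Y),(0,0,255),1); cv2.putText(s,str(y),(8,Y+4),0,.35,(0,0,255),1)
    cv2.imwrite(out,s)
E
python3 - <<'E'
from crop import crop
S="pics/scene0.png"
crop(S,385,145,95,105,5.7,"pics/rackS.png")
crop(S,320,240,115,120,5,"pics/trayS.png")
crop(S,250,345,85,110,5.4,"pics/caddyS.png")
E
```

```text
(no output)
```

View pics/rackS.png

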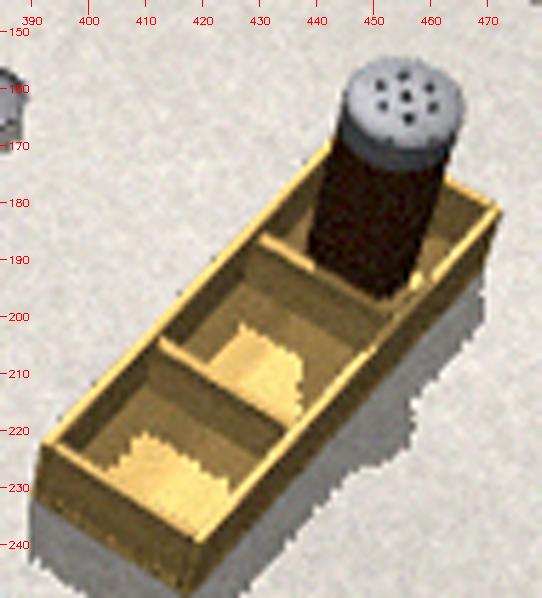

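View pics/trayS.png

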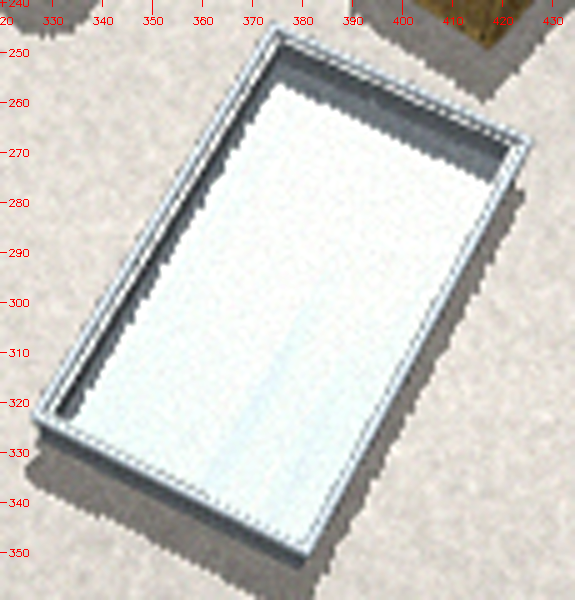

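View pics/caddyS.png

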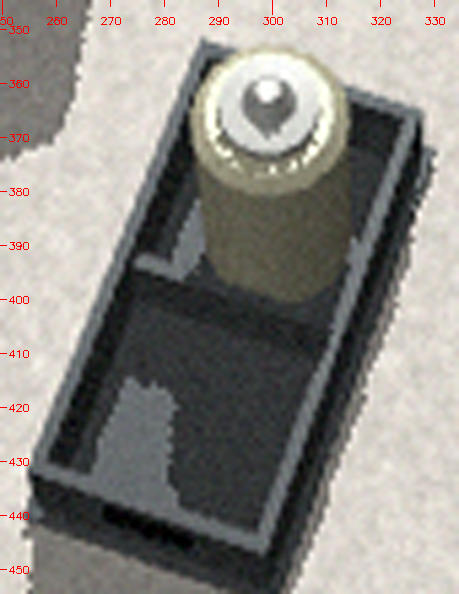

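Run:
```python
from h import *
from scipy.optimize import least_squares
def fit(n,pts,z,W,L):
    P=np.array([onz("scene",p,z)[:2] for p in pts.values()]);M=np.array([(a*W/2,b*L/2) for a,b in pts])
    def w(v): c,s=np.cos(v[2]),np.sin(v[2]); return M@np.array([[c,s],[-s,c]])+v[:2]
    best=min((least_squares(lambda v:(w(v)-P).ravel(),[*P.mean(0),a]) for a in (0,1.57,3.14,-1.57)),key=lambda r:r.cost)
    v=best.x;print(n,v.round(4),"res mm",(1000*(w(v)-P)).round(1).tolist());return v
# which end is +y : toward kept item
r=fit("rack",{(-1,-1):(391.9,221.7),(1,-1):(419.2,239.8),(1,1):(472.4,180.8)},.038,.076,.218)
t=fit("tray",{(-1,1):(374.9,245.1),(1,1):(425.7,267.9),(1,-1):(381.1,350.1),(-1,-1):(326.9,323.1)},.02,.118,.215)
c=fit("caddy",{(-1,1):(287.1,351.7),(1,1):(328,365.2),(1,-1):(298.4,446.9),(-1,-1):(255.6,432.1)},.05,.082,.159)
def at(v,x,y): 
    C,S=np.cos(v[2]),np.sin(v[2]);return (v[:2]+[C*x-S*y,S*x+C*y]).round(4)
print("bay0",at(r,0,0),"bay-",at(r,0,-.071),"kept?",at(r,0,.071)); print("caddy free",at(c,0,-.0385),"kept",at(c,0,.0385))
print("kept shaker cap",onz("scene",(455.2,161.5),.105).round(3))
# items: cap centres via two views
s=cv2.imread("pics/scene0.png")
for n,a,b,z in [("A",(254.4,305.9),None,.1),("B",(297.8,235.6),None,.1),("red",(213,275),None,.1),("sauce",(274.9,266.5),None,.106),("pot",(278,212),None,.04)]:
    print(n,onz("scene",a,z).round(3))
print("B side",onz("side",(140+530/2.6,150+198/2.6),.1).round(3),"A side",onz("side",(140+599/2.6,150+106/2.6),.1).round(3))
print("sauce side",onz("side",(140+572/2.6,150+140/2.6),.106).round(3))
```

```text
rack [ 0.6201  0.2638 -0.1641] res mm [[-1.4, -1.0], [0.9, 0.4], [0.5, 0.6]]
tray [ 0.6205 -0.0067  0.0196] res mm [[1.2, -0.8], [-1.3, -1.1], [-1.1, 0.6], [1.3, 1.2]]
caddy [ 0.5907 -0.2894  0.2014] res mm [[-0.1, -0.1], [0.1, 0.7], [1.3, -0.1], [-1.4, -0.4]]
bay0 [0.6201 0.2638] bay- [0.6085 0.1938] kept? [0.6317 0.3339]
caddy free [ 0.5984 -0.3272] kept [ 0.583  -0.2517]
kept shaker cap [0.63  0.337 0.105]
A [ 0.446 -0.19   0.1  ]
B [ 0.431 -0.01   0.1  ]
red [ 0.338 -0.174  0.1  ]
sauce [ 0.434 -0.099  0.106]
pot [0.336 0.057 0.04 ]
B side [ 0.426 -0.001  0.1  ] A side [ 0.439 -0.179  0.1  ]
sauce side [ 0.431 -0.098  0.106]
```

Run:
```python
from crop import crop
import cv2,numpy as np
S="pics/scene0.png"
crop(S,235,220,85,125,4.8,"pics/i1.png")
crop("pics/side0.png",325,180,60,95,6.2,"pics/i2.png",gain=1.3)
a=cv2.imread("pics/i1.png");b=cv2.imread("pics/i2.png");h=max(a.shape[0],b.shape[0])
o=np.zeros((h,a.shape[1]+b.shape[1],3),np.uint8);o[:a.shape[0],:a.shape[1]]=a;o[:b.shape[0],a.shape[1]:]=b
cv2.imwrite("pics/i12.png",o);print(o.shape,a.shape)
crop(S,310,140,90,40,8,"pics/spoonS.png"); crop(S,165,320,75,90,6.5,"pics/forkS.png")
```

```text
(600, 780, 3) (600, 408, 3)
```

View pics/i12.png

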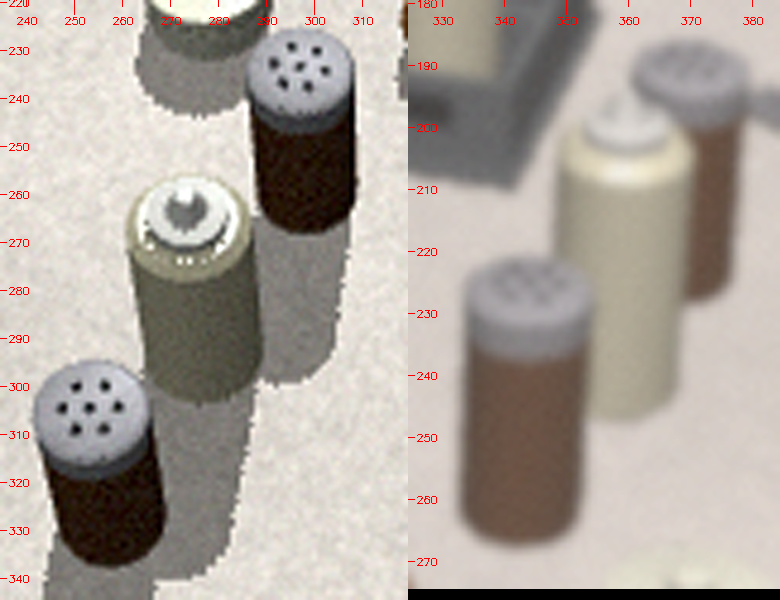

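View pics/spoonS.png

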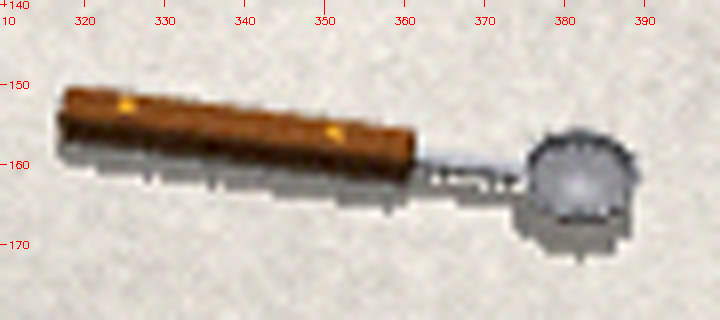

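View pics/forkS.png

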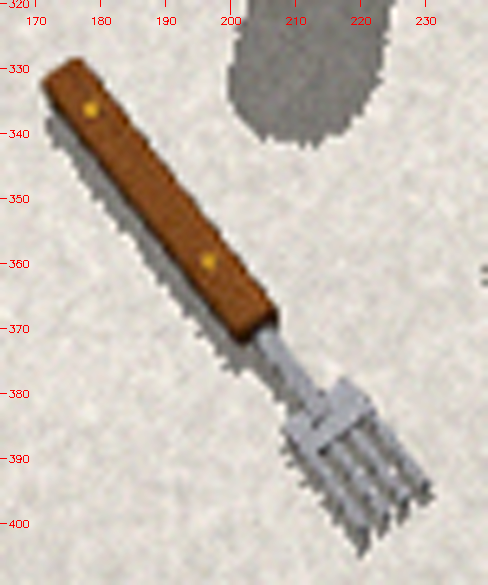

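Run:
```python
from h import *
print("A",onz("scene",(253,304.3),.1).round(4),onz("side",(370,189.7),.1).round(4))
print("B",onz("scene",(297,233.2),.1).round(4),onz("side",(344.2,225.8),.1).round(4))
print("sauce",onz("scene",(274.3,267),.106).round(4))
for n,a,b,h in [("spoon",(317.2,152.1),(361.1,157.2),(382,161)),("fork",(174,330.3),(204.3,369.5),(219,396))]:
    p,q=onz("scene",a,.013),onz("scene",b,.013);d=(q-p)[:2];L=np.linalg.norm(d);d/=L
    print(n,"handle",p[:2].round(4),q[:2].round(4),"len",L.round(4),"ang",np.degrees(np.arctan2(d[1],d[0])).round(1),"mid",(q[:2]-.02*d).round(4),"head",onz("scene",h,.005)[:2].round(3))
```

```text
A [ 0.4416 -0.1881  0.1   ] [ 0.4421 -0.1833  0.1   ]
B [ 0.4267 -0.0059  0.1   ] [ 0.4257 -0.0022  0.1   ]
sauce [ 0.4335 -0.101   0.106 ]
spoon handle [0.3059 0.2797] [0.4073 0.3197] len 0.109 ang 21.6 mid [0.3887 0.3123] head [0.454 0.341]
fork handle [ 0.3049 -0.282 ] [ 0.407  -0.3182] len 0.1083 ang -19.5 mid [ 0.3882 -0.3115] head [ 0.46  -0.345]
```

```bash
cat > go.py <<'E'
import sys
from h import *
# usage: go.py x y z phi(rad)  -> shift needed after turning to phi; row split
def state():
    o=get_obs();M=R.from_rotvec(o["orientation"]).as_matrix();x=M[:,0];return o,M,np.arctan2(x[1],x[0])
if __name__=="__main__":
    o,M,ph=state()
    print("t",round(o["clock"],2),"tcp",o["tcp_pos"].round(4),"phi",ph.round(4),"ydown",M[:,1].round(3),"w",round(float(o["grip_width"]),4),"F",np.round(o["contact_force"],1),"j",np.round(o["joints"],2))
    a=sys.argv[1:]
    while len(a)>=4:
        x,y,z,tp=map(float,a[:4]);a=a[4:]
        d=np.array([x,y,z])-o["tcp_pos"]
        if tp>9: tp=ph
        print("ay",(-(tp-ph+np.pi)%(2*np.pi)-np.pi) if 0 else round(-((tp-ph+np.pi)%(2*np.pi)-np.pi),3),"then tx %.1f tz %.1f ty %.1f (mm)"%(1e3*(np.cos(tp)*d[0]+np.sin(tp)*d[1]),1e3*(-np.sin(tp)*d[0]+np.cos(tp)*d[1]),-1e3*d[2]))
E
python3 go.py .442 -.186 .2 .15
```

```text
t 0.15 tcp [ 0.1726 -0.6521  0.2445] phi -1.312 ydown [-0.     0.001 -1.   ] w 0.0854 F [-0.4  0.3 -0.3] j [ 1.2   0.48  0.02  1.56 -0.01  1.11 -0.08]
ay -1.462 then tx 336.0 tz 420.6 ty 44.5 (mm)
```

Emit:
jog_arm(motion=[{"ay": -0.146,"gripper": 85},{"ay": -0.146},{"ay": -0.146},{"ay": -0.146},{"ay": -0.146},{"ay": -0.146},{"ay": -0.146},{"ay": -0.146},{"ay": -0.146},{"ay": -0.146}], newtons=40)

```text
schema error: expected keys gripper, tx, ty, tz, ax, ay, az
```

```bash
python3 go.py .442 -.186 .2 .15
```

```text
t 0.15 tcp [ 0.1726 -0.6521  0.2445] phi -1.312 ydown [-0.     0.001 -1.   ] w 0.0854 F [-0.4  0.3 -0.3] j [ 1.2   0.48  0.02  1.56 -0.01  1.11 -0.08]
ay -1.462 then tx 336.0 tz 420.6 ty 44.5 (mm)
```

Emit:
jog_arm(motion=[{"gripper": 85,"tx": 0,"ty": 0,"tz": 0,"ax": 0,"ay": -0.146,"az": 0},{"gripper": 85,"tx": 0,"ty": 0,"tz": 0,"ax": 0,"ay": -0.146,"az": 0},{"gripper": 85,"tx": 0,"ty": 0,"tz": 0,"ax": 0,"ay": -0.146,"az": 0},{"gripper": 85,"tx": 0,"ty": 0,"tz": 0,"ax": 0,"ay": -0.146,"az": 0},{"gripper": 85,"tx": 0,"ty": 0,"tz": 0,"ax": 0,"ay": -0.146,"az": 0},{"gripper": 85,"tx": 0,"ty": 0,"tz": 0,"ax": 0,"ay": -0.146,"az": 0},{"gripper": 85,"tx": 0,"ty": 0,"tz": 0,"ax": 0,"ay": -0.146,"az": 0},{"gripper": 85,"tx": 0,"ty": 0,"tz": 0,"ax": 0,"ay": -0.146,"az": 0},{"gripper": 85,"tx": 0,"ty": 0,"tz": 0,"ax": 0,"ay": -0.146,"az": 0},{"gripper": 85,"tx": 0,"ty": 0,"tz": 0,"ax": 0,"ay": -0.146,"az": 0}], newtons=40)

```text
clock: 1.15
tcp_pos: [0.1726, -0.6523, 0.2449]
orientation: [-1.567, -0.121, 0.121]
contact_force: [0.4, 0.4, 0.5]
grip_width: 0.085
```

```bash
python3 go.py .442 -.186 .2 .15
```

```text
t 1.15 tcp [ 0.1726 -0.6523  0.2449] phi 0.1539 ydown [-0.     0.001 -1.   ] w 0.085 F [0.4 0.4 0.5] j [ 1.42  0.5  -0.29  1.54  0.15  1.13  1.26]
ay 0.004 then tx 336.1 tz 420.8 ty 44.9 (mm)
```

Emit:
jog_arm(motion=[{"gripper": 85,"tx": 28,"ty": 3,"tz": 35,"ax": 0,"ay": 0,"az": 0},{"gripper": 85,"tx": 28,"ty": 3,"tz": 35,"ax": 0,"ay": 0,"az": 0},{"gripper": 85,"tx": 28,"ty": 3,"tz": 35,"ax": 0,"ay": 0,"az": 0},{"gripper": 85,"tx": 28,"ty": 3,"tz": 35,"ax": 0,"ay": 0,"az": 0},{"gripper": 85,"tx": 28,"ty": 3,"tz": 35,"ax": 0,"ay": 0,"az": 0},{"gripper": 85,"tx": 28,"ty": 3,"tz": 35,"ax": 0,"ay": 0,"az": 0},{"gripper": 85,"tx": 28,"ty": 3,"tz": 35,"ax": 0,"ay": 0,"az": 0},{"gripper": 85,"tx": 28,"ty": 3,"tz": 35,"ax": 0,"ay": 0,"az": 0},{"gripper": 85,"tx": 28,"ty": 3,"tz": 35,"ax": 0,"ay": 0,"az": 0},{"gripper": 85,"tx": 28,"ty": 3,"tz": 35,"ax": 0,"ay": 0,"az": 0},{"gripper": 85,"tx": 28,"ty": 3,"tz": 35,"ax": 0,"ay": 0,"az": 0},{"gripper": 85,"tx": 28,"ty": 3,"tz": 35,"ax": 0,"ay": 0,"az": 0}])

```text
clock: 2.35
tcp_pos: [0.4436, -0.186, 0.2093]
orientation: [-1.568, -0.116, 0.116]
contact_force: [0.7, -0.5, 0.1]
grip_width: 0.0848
```

```bash
python3 go.py .442 -.186 .06 .15
python3 - <<'E'
from h import *
c=vision.get_calibration("wrist");f=vision.grab_frame("wrist");f=np.ascontiguousarray(f[:,:,::-1]);cv2.imwrite("pics/w1r.png",f)
for p in [(.442,-.186,.1),(.433,-.1,.106),(.426,-.004,.1)]:
    q=proj("wrist",p,c);print(q.round(0));cv2.circle(f,(int(q[0]),int(q[1])),3,(0,255,0),-1) 
cv2.imwrite("pics/w1.png",f)
E
```

```text
t 2.35 tcp [ 0.4436 -0.186   0.2093] phi 0.1476 ydown [ 0. -0. -1.] w 0.0848 F [ 0.7 -0.5  0.1] j [ 0.76  0.25 -0.57  2.01  0.17  0.92  0.26]
ay -0.002 then tx -1.6 tz 0.3 ty 149.3 (mm)
[322. 234.]
[329.  91.]
[ 343. -104.]
```

View pics/w1.png

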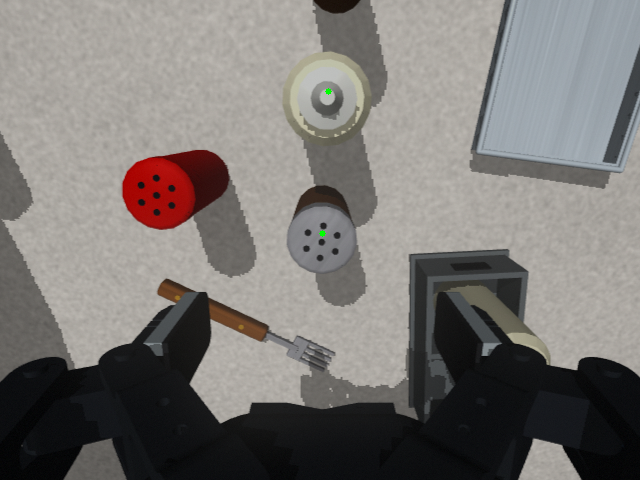

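Emit:
jog_arm(motion=[{"gripper": 85,"tx": -2,"ty": 30,"tz": -4,"ax": 0,"ay": 0,"az": 0},{"gripper": 85,"tx": 0,"ty": 40,"tz": 0,"ax": 0,"ay": 0,"az": 0},{"gripper": 85,"tx": 0,"ty": 40,"tz": 0,"ax": 0,"ay": 0,"az": 0},{"gripper": 85,"tx": 0,"ty": 25,"tz": 0,"ax": 0,"ay": 0,"az": 0},{"gripper": 85,"tx": 0,"ty": 14,"tz": 0,"ax": 0,"ay": 0,"az": 0},{"gripper": 30,"tx": 0,"ty": 0,"tz": 0,"ax": 0,"ay": 0,"az": 0},{"gripper": 30,"tx": 0,"ty": 0,"tz": 0,"ax": 0,"ay": 0,"az": 0},{"gripper": 30,"tx": 0,"ty": 0,"tz": 0,"ax": 0,"ay": 0,"az": 0},{"gripper": 30,"tx": 0,"ty": 0,"tz": 0,"ax": 0,"ay": 0,"az": 0},{"gripper": 30,"tx": 0,"ty": 0,"tz": 0,"ax": 0,"ay": 0,"az": 0},{"gripper": 30,"tx": 0,"ty": 0,"tz": 0,"ax": 0,"ay": 0,"az": 0}], newtons=40)

```text
clock: 3.5
tcp_pos: [0.4432, -0.1923, 0.0617]
orientation: [-1.569, -0.118, 0.114]
contact_force: [1.1, 0.1, 7.6]
grip_width: 0.0449
```

```bash
python3 go.py .620 .264 .22 -.164
python3 - <<'E'
from h import *
f=vision.grab_frame("wrist");cv2.imwrite("pics/w2.png",f[:,:,::-1])
E
```

```text
t 3.5 tcp [ 0.4432 -0.1923  0.0617] phi 0.1479 ydown [ 0.003 -0.001 -1.   ] w 0.0449 F [1.1 0.1 7.6] j [ 0.66  0.48 -0.46  2.13  0.37  0.61  0.09]
ay 0.312 then tx 99.9 tz 479.0 ty -158.3 (mm)
```

View pics/w2.png

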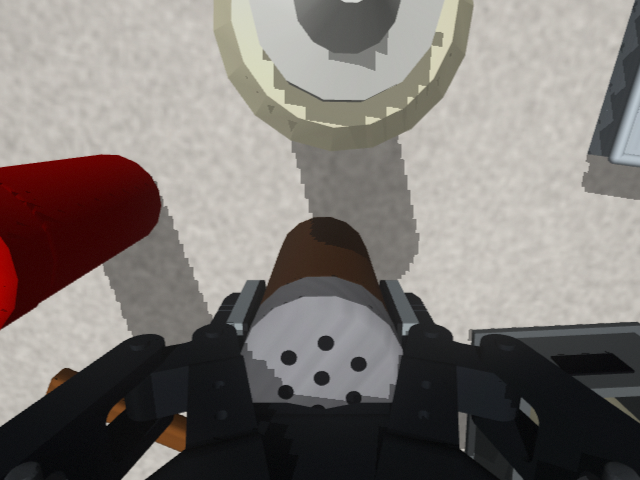

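Emit:
jog_arm(motion=[{"gripper": 30,"tx": 0,"ty": -20,"tz": 0,"ax": 0,"ay": 0,"az": 0},{"gripper": 30,"tx": 0,"ty": -40,"tz": 0,"ax": 0,"ay": 0,"az": 0},{"gripper": 30,"tx": 0,"ty": -45,"tz": 0,"ax": 0,"ay": 0,"az": 0},{"gripper": 30,"tx": 0,"ty": -45,"tz": 0,"ax": 0,"ay": 0,"az": 0},{"gripper": 30,"tx": 0,"ty": -10,"tz": 0,"ax": 0,"ay": 0.1,"az": 0},{"gripper": 30,"tx": 0,"ty": 0,"tz": 0,"ax": 0,"ay": 0.11,"az": 0},{"gripper": 30,"tx": 0,"ty": 0,"tz": 0,"ax": 0,"ay": 0.1,"az": 0}])

```text
clock: 4.25
tcp_pos: [0.4415, -0.1921, 0.2212]
orientation: [-1.568, 0.13, -0.132]
contact_force: [-0.1, -0.3, -2.6]
grip_width: 0.0454
```

```bash
python3 go.py .620 .264 .22 -.164
```

```text
t 4.25 tcp [ 0.4415 -0.1921  0.2212] phi -0.1669 ydown [ 0.001 -0.001 -1.   ] w 0.0454 F [-0.1 -0.3 -2.6] j [ 0.75  0.23 -0.53  2.    0.14  0.94 -0.02]
ay -0.003 then tx 101.7 tz 479.1 ty 1.2 (mm)
```

Emit:
jog_arm(motion=[{"gripper": 30,"tx": 5,"ty": 0,"tz": 25,"ax": 0,"ay": 0,"az": 0},{"gripper": 30,"tx": 9,"ty": 0,"tz": 44,"ax": 0,"ay": 0,"az": 0},{"gripper": 30,"tx": 9,"ty": 0,"tz": 44,"ax": 0,"ay": 0,"az": 0},{"gripper": 30,"tx": 9,"ty": 0,"tz": 44,"ax": 0,"ay": 0,"az": 0},{"gripper": 30,"tx": 9,"ty": 0,"tz": 44,"ax": 0,"ay": 0,"az": 0},{"gripper": 30,"tx": 9,"ty": 0,"tz": 44,"ax": 0,"ay": 0,"az": 0},{"gripper": 30,"tx": 9,"ty": 0,"tz": 44,"ax": 0,"ay": 0,"az": 0},{"gripper": 30,"tx": 9,"ty": 0,"tz": 44,"ax": 0,"ay": 0,"az": 0},{"gripper": 30,"tx": 9,"ty": 0,"tz": 44,"ax": 0,"ay": 0,"az": 0},{"gripper": 30,"tx": 9,"ty": 0,"tz": 44,"ax": 0,"ay": 0,"az": 0},{"gripper": 30,"tx": 9,"ty": 0,"tz": 40,"ax": 0,"ay": 0,"az": 0},{"gripper": 30,"tx": 7,"ty": 0,"tz": 18,"ax": 0,"ay": 0,"az": 0}])

```text
clock: 5.45
tcp_pos: [0.6189, 0.2692, 0.2203]
orientation: [-1.565, 0.124, -0.123]
contact_force: [-0.1, -0.0, -1.4]
grip_width: 0.0454
```

```bash
python3 go.py .620 .264 .22 -.164;  python3 - <<'E'
from h import *
c=vision.get_calibration("wrist");f=vision.grab_frame("wrist");f=np.ascontiguousarray(f[:,:,::-1]);cv2.imwrite("pics/w3r.png",f)
for p in [(.6317,.3339,.105),(.62,.2638,.005),(.6085,.1938,.005)]:
    q=proj("wrist",p,c);print(q.round(0));cv2.circle(f,(int(q[0]),int(q[1])),3,(0,255,0),-1) 
cv2.imwrite("pics/w3.png",f)
g=vision.grab_frame("scene");cv2.imwrite("pics/s3.png",g[:,:,::-1])
E
```

```text
t 5.45 tcp [0.6189 0.2692 0.2203] phi -0.1576 ydown [-0.001  0.002 -1.   ] w 0.0454 F [-0.1 -0.  -1.4] j [-0.08  0.57 -0.63  1.55  0.36  1.14 -0.93]
ay 0.006 then tx 1.9 tz -4.9 ty 0.3 (mm)
[329. 128.]
[326. 208.]
[325. 279.]
```

View pics/w3.png

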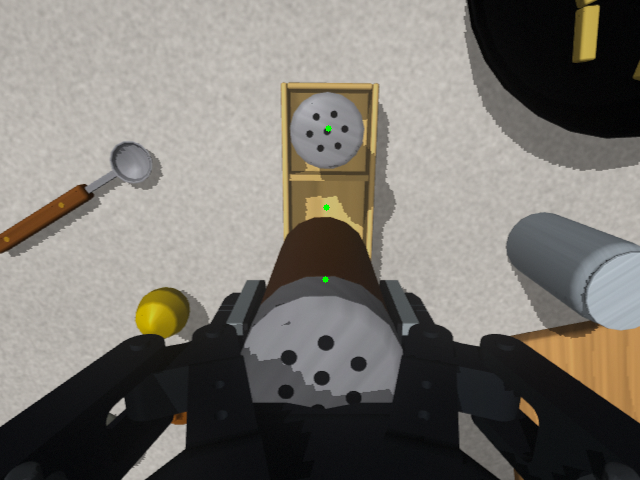

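View pics/s3.png

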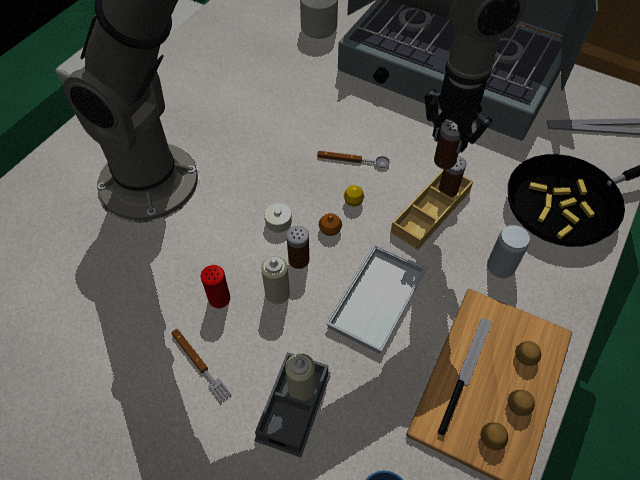

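Emit:
jog_arm(motion=[{"gripper": 30,"tx": 2,"ty": 0,"tz": -6,"ax": 0,"ay": 0.006,"az": 0},{"gripper": 30,"tx": 0,"ty": 40,"tz": 0,"ax": 0,"ay": 0,"az": 0},{"gripper": 30,"tx": 0,"ty": 40,"tz": 0,"ax": 0,"ay": 0,"az": 0},{"gripper": 30,"tx": 0,"ty": 30,"tz": 0,"ax": 0,"ay": 0,"az": 0},{"gripper": 30,"tx": 0,"ty": 20,"tz": 0,"ax": 0,"ay": 0,"az": 0},{"gripper": 30,"tx": 0,"ty": 10,"tz": 0,"ax": 0,"ay": 0,"az": 0},{"gripper": 30,"tx": 0,"ty": 6,"tz": 0,"ax": 0,"ay": 0,"az": 0},{"gripper": 30,"tx": 0,"ty": 0,"tz": 0,"ax": 0,"ay": 0,"az": 0},{"gripper": 30,"tx": 0,"ty": 0,"tz": 0,"ax": 0,"ay": 0,"az": 0}])

```text
clock: 6.45
tcp_pos: [0.6214, 0.2582, 0.0756]
orientation: [-1.566, 0.131, -0.134]
contact_force: [-0.0, 0.4, -2.0]
grip_width: 0.0455
```

```bash
python3 go.py .620 .262 .067 -.164;  python3 - <<'E'
from h import *
g=vision.grab_frame("scene");cv2.imwrite("pics/s4.png",g[:,:,::-1])
g=vision.grab_frame("side");cv2.imwrite("pics/d4.png",g[:,:,::-1])
from crop import crop
crop("pics/s4.png",380,120,110,130,4,"pics/s4c.png",20);crop("pics/d4.png",130,200,140,150,4,"pics/d4c.png",20,1.2)
a=cv2.imread("pics/s4c.png");b=cv2.imread("pics/d4c.png");cv2.imwrite("pics/sd4.png",cv2.resize(np.hstack([a[:520],b[:520]]),None,fx=.78,fy=.78))
E
```

```text
t 6.45 tcp [0.6214 0.2582 0.0756] phi -0.1685 ydown [ 0.002  0.001 -1.   ] w 0.0455 F [-0.   0.4 -2. ] j [-0.11  0.72 -0.55  1.65  0.46  0.9  -1.01]
ay -0.005 then tx -2.0 tz 3.5 ty 8.6 (mm)
```

View pics/sd4.png

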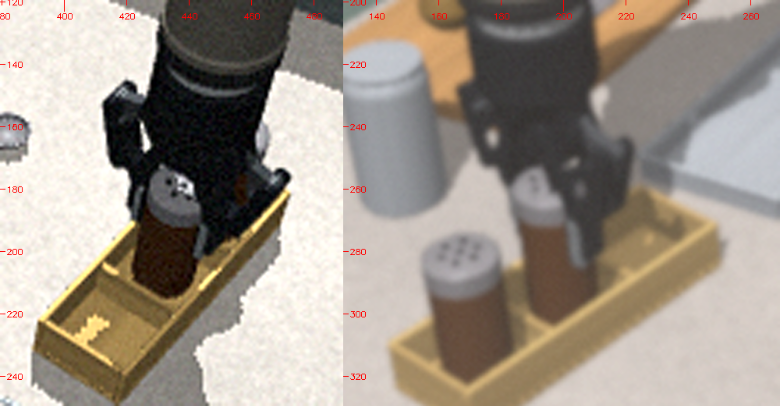

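Emit:
jog_arm(motion=[{"gripper": 30,"tx": -1,"ty": 3,"tz": 3,"ax": 0,"ay": 0,"az": 0},{"gripper": 30,"tx": 0,"ty": 3,"tz": 0,"ax": 0,"ay": 0,"az": 0},{"gripper": 30,"tx": 0,"ty": 2,"tz": 0,"ax": 0,"ay": 0,"az": 0},{"gripper": 30,"tx": 0,"ty": 0,"tz": 0,"ax": 0,"ay": 0,"az": 0},{"gripper": 30,"tx": 0,"ty": 0,"tz": 0,"ax": 0,"ay": 0,"az": 0}])

```text
clock: 7.05
tcp_pos: [0.6202, 0.2617, 0.0667]
orientation: [-1.566, 0.132, -0.132]
contact_force: [-1.3, 0.5, 3.8]
grip_width: 0.0452
```

Emit:
jog_arm(motion=[{"gripper": 85,"tx": 0,"ty": 0,"tz": 0,"ax": 0,"ay": 0,"az": 0},{"gripper": 85,"tx": 0,"ty": 0,"tz": 0,"ax": 0,"ay": 0,"az": 0},{"gripper": 85,"tx": 0,"ty": 0,"tz": 0,"ax": 0,"ay": 0,"az": 0},{"gripper": 85,"tx": 0,"ty": 0,"tz": 0,"ax": 0,"ay": 0,"az": 0},{"gripper": 85,"tx": 0,"ty": 0,"tz": 0,"ax": 0,"ay": 0,"az": 0},{"gripper": 85,"tx": 0,"ty": -20,"tz": 0,"ax": 0,"ay": 0,"az": 0},{"gripper": 85,"tx": 0,"ty": -40,"tz": 0,"ax": 0,"ay": 0,"az": 0},{"gripper": 85,"tx": 0,"ty": -45,"tz": 0,"ax": 0,"ay": 0,"az": 0},{"gripper": 85,"tx": 0,"ty": -40,"tz": 0,"ax": 0,"ay": 0,"az": 0}])

```text
clock: 7.95
tcp_pos: [0.6202, 0.2614, 0.2133]
orientation: [-1.566, 0.132, -0.132]
contact_force: [0.3, 0.2, -0.0]
grip_width: 0.0853
```

```bash
python3 - <<'E'
from h import *
print(onz("scene",(330,224),.02),onz("scene",(278,214),.03))
g=vision.grab_frame("scene");cv2.imwrite("pics/s5.png",g[:,:,::-1])
g=vision.grab_frame("wrist");cv2.imwrite("pics/w5.png",g[:,:,::-1])
E
python3 go.py .426 -.004 .2 0.1
```

```text
[0.44510539 0.10029499 0.02      ] [0.33412759 0.05882022 0.03      ]
t 8.05 tcp [0.623  0.2636 0.2183] phi -0.1683 ydown [ 0.01   0.005 -1.   ] w 0.0851 F [0.6 1.1 0.5] j [-0.07  0.57 -0.62  1.55  0.36  1.12 -0.94]
ay -0.268 then tx -222.7 tz -246.6 ty 18.3 (mm)
```

View pics/w5.png

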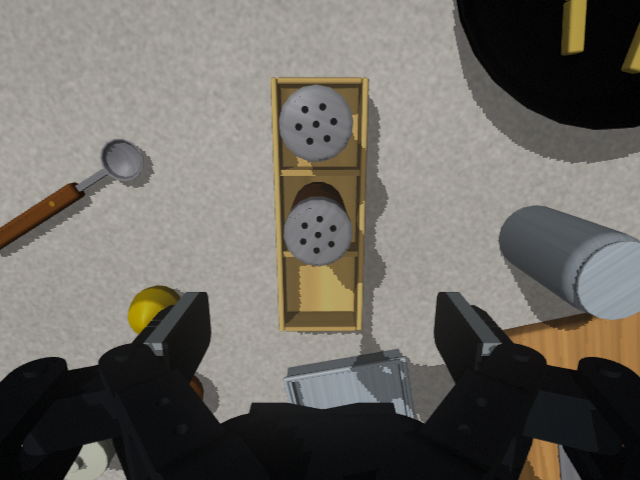

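Emit:
jog_arm(motion=[{"gripper": 85,"tx": 0,"ty": 0,"tz": 0,"ax": 0,"ay": -0.134,"az": 0},{"gripper": 85,"tx": 0,"ty": 0,"tz": 0,"ax": 0,"ay": -0.134,"az": 0},{"gripper": 85,"tx": -14,"ty": 0,"tz": -15,"ax": 0,"ay": 0,"az": 0},{"gripper": 85,"tx": -28,"ty": 0,"tz": -31,"ax": 0,"ay": 0,"az": 0},{"gripper": 85,"tx": -28,"ty": 0,"tz": -31,"ax": 0,"ay": 0,"az": 0},{"gripper": 85,"tx": -28,"ty": 0,"tz": -31,"ax": 0,"ay": 0,"az": 0},{"gripper": 85,"tx": -28,"ty": 0,"tz": -31,"ax": 0,"ay": 0,"az": 0},{"gripper": 85,"tx": -28,"ty": 0,"tz": -31,"ax": 0,"ay": 0,"az": 0},{"gripper": 85,"tx": -28,"ty": 0,"tz": -31,"ax": 0,"ay": 0,"az": 0},{"gripper": 85,"tx": -27,"ty": 0,"tz": -31,"ax": 0,"ay": 0,"az": 0},{"gripper": 85,"tx": -14,"ty": 0,"tz": -15,"ax": 0,"ay": 0,"az": 0}])

```text
clock: 9.15
tcp_pos: [0.4205, -0.0097, 0.2107]
orientation: [-1.571, -0.075, 0.078]
contact_force: [-0.1, 0.2, -0.3]
grip_width: 0.0853
```

```bash
python3 go.py .426 -.004 .06 0.1
python3 - <<'E'
from h import *
c=vision.get_calibration("wrist");f=vision.grab_frame("wrist");f=np.ascontiguousarray(f[:,:,::-1])
for p in [(.426,-.004,.1)]:
    q=proj("wrist",p,c);print(q.round(0));cv2.circle(f,(int(q[0]),int(q[1])),3,(0,255,0),-1) 
cv2.imwrite("pics/w6.png",f)
E
```

```text
t 9.15 tcp [ 0.4205 -0.0097  0.2107] phi 0.0968 ydown [-0.002 -0.002 -1.   ] w 0.0853 F [-0.1  0.2 -0.3] j [ 0.56  0.16 -0.74  2.13  0.14  0.9  -0.16]
ay -0.003 then tx 6.1 tz 5.1 ty 150.7 (mm)
[334. 225.]
```

View pics/w6.png

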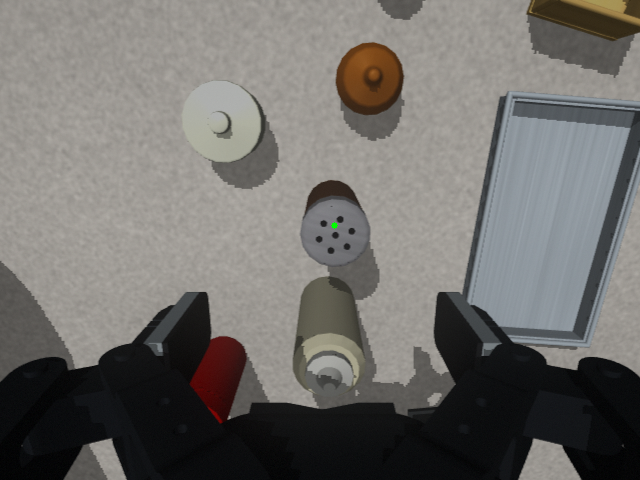

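Emit:
jog_arm(motion=[{"gripper": 85,"tx": 6,"ty": 20,"tz": 2,"ax": 0,"ay": 0,"az": 0},{"gripper": 85,"tx": 0,"ty": 40,"tz": 0,"ax": 0,"ay": 0,"az": 0},{"gripper": 85,"tx": 0,"ty": 40,"tz": 0,"ax": 0,"ay": 0,"az": 0},{"gripper": 85,"tx": 0,"ty": 35,"tz": 0,"ax": 0,"ay": 0,"az": 0},{"gripper": 85,"tx": 0,"ty": 15,"tz": 0,"ax": 0,"ay": 0,"az": 0},{"gripper": 85,"tx": 0,"ty": 0,"tz": 0,"ax": 0,"ay": 0,"az": 0},{"gripper": 30,"tx": 0,"ty": 0,"tz": 0,"ax": 0,"ay": 0,"az": 0},{"gripper": 30,"tx": 0,"ty": 0,"tz": 0,"ax": 0,"ay": 0,"az": 0},{"gripper": 30,"tx": 0,"ty": 0,"tz": 0,"ax": 0,"ay": 0,"az": 0},{"gripper": 30,"tx": 0,"ty": 0,"tz": 0,"ax": 0,"ay": 0,"az": 0},{"gripper": 30,"tx": 0,"ty": 0,"tz": 0,"ax": 0,"ay": 0,"az": 0}])

```text
clock: 10.3
tcp_pos: [0.4293, -0.0042, 0.0625]
orientation: [-1.57, -0.08, 0.077]
contact_force: [-1.7, 1.0, 6.4]
grip_width: 0.0452
```

```bash
python3 go.py .6085 .1938 .22 -.164
python3 - <<'E'
from h import *
f=vision.grab_frame("wrist");cv2.imwrite("pics/w7.png",f[:,:,::-1])
E
```

```text
t 10.3 tcp [ 0.4293 -0.0042  0.0625] phi 0.0996 ydown [ 0.002 -0.001 -1.   ] w 0.0452 F [-1.7  1.   6.4] j [ 0.38  0.44 -0.61  2.24  0.46  0.58 -0.47]
ay 0.264 then tx 144.5 tz 224.6 ty -157.5 (mm)
```

View pics/w7.png

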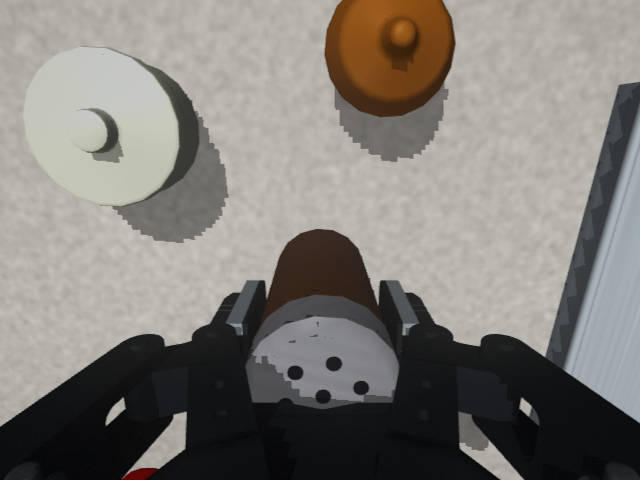

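Emit:
jog_arm(motion=[{"gripper": 30,"tx": 0,"ty": -20,"tz": 0,"ax": 0,"ay": 0,"az": 0},{"gripper": 30,"tx": 0,"ty": -40,"tz": 0,"ax": 0,"ay": 0,"az": 0},{"gripper": 30,"tx": 0,"ty": -45,"tz": 0,"ax": 0,"ay": 0,"az": 0},{"gripper": 30,"tx": 0,"ty": -35,"tz": 0,"ax": 0,"ay": 0,"az": 0},{"gripper": 30,"tx": 0,"ty": -10,"tz": 0,"ax": 0,"ay": 0.08,"az": 0},{"gripper": 30,"tx": 0,"ty": 0,"tz": 0,"ax": 0,"ay": 0.1,"az": 0},{"gripper": 30,"tx": 0,"ty": 0,"tz": 0,"ax": 0,"ay": 0.084,"az": 0}])

```text
clock: 11.05
tcp_pos: [0.429, -0.0044, 0.2126]
orientation: [-1.568, 0.13, -0.134]
contact_force: [-0.4, 0.0, -1.8]
grip_width: 0.0455
```

Emit:
jog_arm(motion=[{"gripper": 30,"tx": 12,"ty": 0,"tz": 19,"ax": 0,"ay": 0,"az": 0},{"gripper": 30,"tx": 25,"ty": 0,"tz": 39,"ax": 0,"ay": 0,"az": 0},{"gripper": 30,"tx": 25,"ty": 0,"tz": 39,"ax": 0,"ay": 0,"az": 0},{"gripper": 30,"tx": 25,"ty": 0,"tz": 39,"ax": 0,"ay": 0,"az": 0},{"gripper": 30,"tx": 25,"ty": 0,"tz": 39,"ax": 0,"ay": 0,"az": 0},{"gripper": 30,"tx": 20,"ty": 0,"tz": 32,"ax": 0,"ay": 0,"az": 0},{"gripper": 30,"tx": 12,"ty": 0,"tz": 20,"ax": 0,"ay": 0,"az": 0},{"gripper": 30,"tx": 0,"ty": 0,"tz": 0,"ax": 0,"ay": 0,"az": 0}])

```text
clock: 11.85
tcp_pos: [0.6088, 0.1999, 0.2118]
orientation: [-1.564, 0.126, -0.127]
contact_force: [-0.4, 0.1, -2.2]
grip_width: 0.0454
```

```bash
python3 go.py .609 .1968 .068 -.164
python3 - <<'E'
from h import *
f=vision.grab_frame("wrist");cv2.imwrite("pics/w8.png",f[:,:,::-1])
E
```

```text
t 11.85 tcp [0.6088 0.1999 0.2118] phi -0.1611 ydown [ 0.001  0.003 -1.   ] w 0.0454 F [-0.4  0.1 -2.2] j [ 0.08  0.54 -0.7   1.64  0.38  1.09 -0.88]
ay 0.003 then tx 0.7 tz -3.0 ty 143.8 (mm)
```

View pics/w8.png

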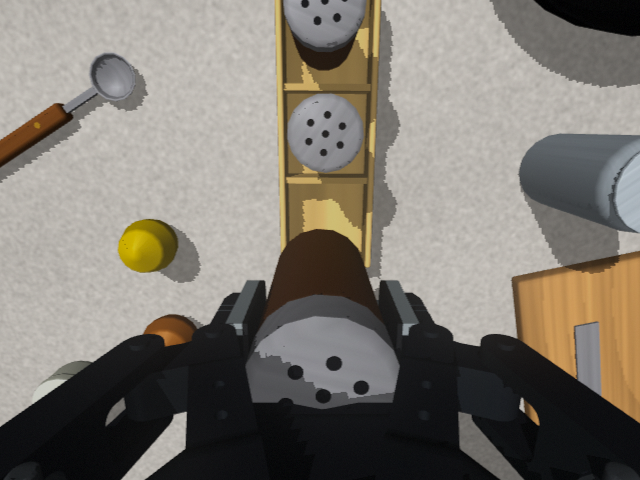

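Emit:
jog_arm(motion=[{"gripper": 30,"tx": 1,"ty": 20,"tz": -3,"ax": 0,"ay": 0,"az": 0},{"gripper": 30,"tx": 0,"ty": 40,"tz": 0,"ax": 0,"ay": 0,"az": 0},{"gripper": 30,"tx": 0,"ty": 35,"tz": 0,"ax": 0,"ay": 0,"az": 0},{"gripper": 30,"tx": 0,"ty": 25,"tz": 0,"ax": 0,"ay": 0,"az": 0},{"gripper": 30,"tx": 0,"ty": 14,"tz": 0,"ax": 0,"ay": 0,"az": 0},{"gripper": 30,"tx": 0,"ty": 0,"tz": 0,"ax": 0,"ay": 0,"az": 0},{"gripper": 30,"tx": 0,"ty": 0,"tz": 0,"ax": 0,"ay": 0,"az": 0}])

```text
clock: 12.6
tcp_pos: [0.6089, 0.193, 0.0786]
orientation: [-1.567, 0.128, -0.13]
contact_force: [0.5, -0.5, -1.2]
grip_width: 0.0454
```

```bash
python3 go.py .609 .1968 .068 -.164;  python3 - <<'E'
from h import *
g=vision.grab_frame("scene");cv2.imwrite("pics/s9.png",g[:,:,::-1])
from crop import crop
crop("pics/s9.png",370,120,120,130,4.5,"pics/s9c.png",20)
E
```

```text
t 12.6 tcp [0.6089 0.193  0.0786] phi -0.1645 ydown [ 0.001  0.    -1.   ] w 0.0454 F [ 0.5 -0.5 -1.2] j [ 0.04  0.69 -0.62  1.74  0.5   0.88 -0.97]
ay -0.0 then tx -0.5 tz 3.7 ty 10.6 (mm)
```

View pics/s9c.png

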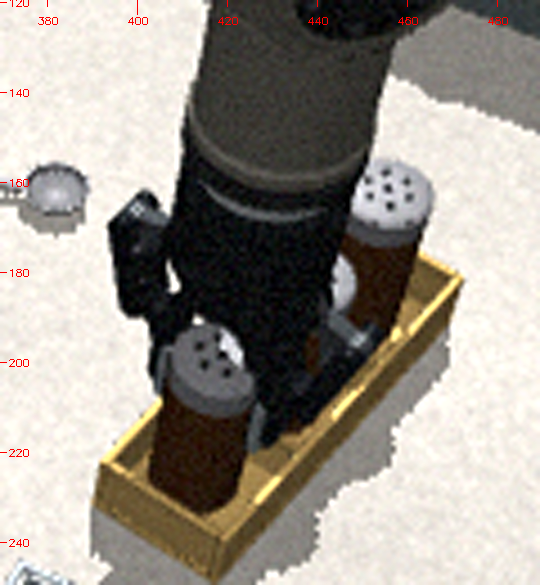

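Emit:
jog_arm(motion=[{"gripper": 30,"tx": 0,"ty": 4,"tz": 3,"ax": 0,"ay": 0,"az": 0},{"gripper": 30,"tx": 0,"ty": 4,"tz": 1,"ax": 0,"ay": 0,"az": 0},{"gripper": 30,"tx": 0,"ty": 2,"tz": 0,"ax": 0,"ay": 0,"az": 0},{"gripper": 30,"tx": 0,"ty": 0,"tz": 0,"ax": 0,"ay": 0,"az": 0},{"gripper": 30,"tx": 0,"ty": 0,"tz": 0,"ax": 0,"ay": 0,"az": 0}])

```text
clock: 13.15
tcp_pos: [0.6091, 0.1976, 0.0677]
orientation: [-1.566, 0.128, -0.129]
contact_force: [-1.0, 0.4, 2.4]
grip_width: 0.0452
```

Emit:
jog_arm(motion=[{"gripper": 85,"tx": 0,"ty": 0,"tz": 0,"ax": 0,"ay": 0,"az": 0},{"gripper": 85,"tx": 0,"ty": 0,"tz": 0,"ax": 0,"ay": 0,"az": 0},{"gripper": 85,"tx": 0,"ty": 0,"tz": 0,"ax": 0,"ay": 0,"az": 0},{"gripper": 85,"tx": 0,"ty": 0,"tz": 0,"ax": 0,"ay": 0,"az": 0},{"gripper": 85,"tx": 0,"ty": 0,"tz": 0,"ax": 0,"ay": 0,"az": 0},{"gripper": 85,"tx": 0,"ty": -20,"tz": 0,"ax": 0,"ay": 0,"az": 0},{"gripper": 85,"tx": 0,"ty": -40,"tz": 0,"ax": 0,"ay": 0,"az": 0},{"gripper": 85,"tx": 0,"ty": -45,"tz": 0,"ax": 0,"ay": 0,"az": 0},{"gripper": 85,"tx": 0,"ty": -45,"tz": 0,"ax": 0,"ay": 0,"az": 0},{"gripper": 85,"tx": 0,"ty": 0,"tz": 0,"ax": 0,"ay": -0.13,"az": 0},{"gripper": 85,"tx": 0,"ty": 0,"tz": 0,"ax": 0,"ay": -0.13,"az": 0}])

```text
clock: 14.25
tcp_pos: [0.6099, 0.1976, 0.2196]
orientation: [-1.569, -0.082, 0.076]
contact_force: [-0.7, -0.1, 0.4]
grip_width: 0.0852
```

```bash
python3 go.py .4335 -.100 .22 0.1;  python3 - <<'E'
from h import *
g=vision.grab_frame("scene");cv2.imwrite("pics/s10.png",g[:,:,::-1])
from crop import crop
crop("pics/s10.png",370,120,120,130,4.5,"pics/s10c.png",20)
E
```

```text
t 14.25 tcp [0.6099 0.1976 0.2196] phi 0.101 ydown [ 0.004  0.001 -1.   ] w 0.0852 F [-0.7 -0.1  0.4] j [ 0.12  0.55 -0.76  1.63  0.41  1.12 -0.64]
ay 0.001 then tx -205.2 tz -278.5 ty -0.4 (mm)
```

View pics/s10c.png

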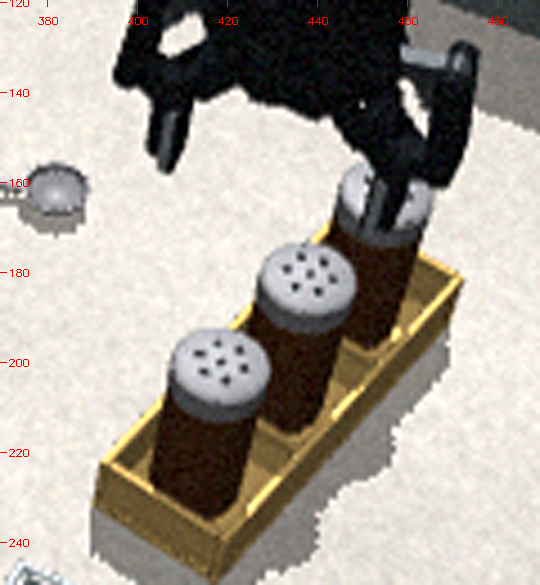

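Both shakers stand upright, one in each free bay. Next, the sauce bottle.

Emit:
jog_arm(motion=[{"gripper": 85,"tx": -13,"ty": 0,"tz": -17,"ax": 0,"ay": 0,"az": 0},{"gripper": 85,"tx": -26,"ty": 0,"tz": -35,"ax": 0,"ay": 0,"az": 0},{"gripper": 85,"tx": -26,"ty": 0,"tz": -35,"ax": 0,"ay": 0,"az": 0},{"gripper": 85,"tx": -26,"ty": 0,"tz": -35,"ax": 0,"ay": 0,"az": 0},{"gripper": 85,"tx": -26,"ty": 0,"tz": -35,"ax": 0,"ay": 0,"az": 0},{"gripper": 85,"tx": -26,"ty": 0,"tz": -35,"ax": 0,"ay": 0,"az": 0},{"gripper": 85,"tx": -26,"ty": 0,"tz": -35,"ax": 0,"ay": 0,"az": 0},{"gripper": 85,"tx": -21,"ty": 0,"tz": -30,"ax": 0,"ay": 0,"az": 0},{"gripper": 85,"tx": -13,"ty": 0,"tz": -18,"ax": 0,"ay": 0,"az": 0},{"gripper": 85,"tx": 0,"ty": 0,"tz": 0,"ax": 0,"ay": 0,"az": 0}])

```text
clock: 15.3
tcp_pos: [0.4313, -0.0993, 0.2169]
orientation: [-1.571, -0.068, 0.071]
contact_force: [0.1, 0.7, 0.0]
grip_width: 0.0852
```

```bash
python3 go.py .4335 -.100 .088 0.1
python3 - <<'E'
from h import *
c=vision.get_calibration("wrist");f=vision.grab_frame("wrist");f=np.ascontiguousarray(f[:,:,::-1])
for p in [(.4335,-.1,.106),(.4335,-.1,.130)]:
    q=proj("wrist",p,c);print(q.round(0));cv2.circle(f,(int(q[0]),int(q[1])),2,(0,255,0),-1) 
cv2.imwrite("pics/w11.png",f)
E
```

```text
t 15.3 tcp [ 0.4313 -0.0993  0.2169] phi 0.0879 ydown [-0.002 -0.002 -1.   ] w 0.0852 F [0.1 0.7 0. ] j [ 0.8   0.21 -0.79  2.07  0.19  0.93 -0.  ]
ay -0.012 then tx 2.1 tz -1.0 ty 128.9 (mm)
[328. 234.]
[329. 246.]
```

View pics/w11.png

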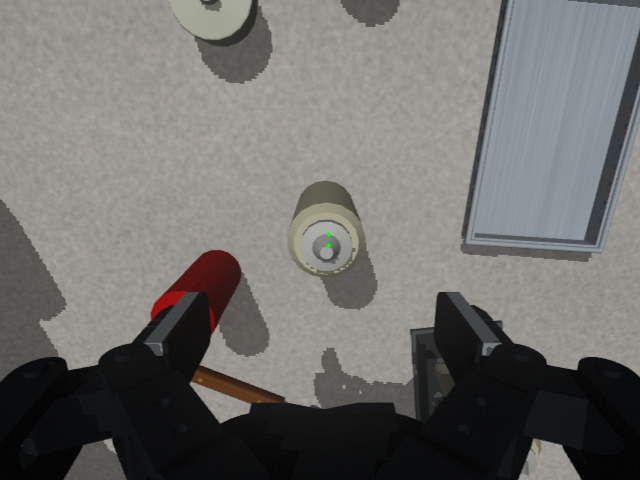

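Emit:
jog_arm(motion=[{"gripper": 85,"tx": 2,"ty": 20,"tz": -3,"ax": 0,"ay": 0,"az": 0},{"gripper": 85,"tx": 0,"ty": 40,"tz": 0,"ax": 0,"ay": 0,"az": 0},{"gripper": 85,"tx": 0,"ty": 40,"tz": 0,"ax": 0,"ay": 0,"az": 0},{"gripper": 85,"tx": 0,"ty": 19,"tz": 0,"ax": 0,"ay": 0,"az": 0},{"gripper": 85,"tx": 0,"ty": 10,"tz": 0,"ax": 0,"ay": 0,"az": 0},{"gripper": 85,"tx": 0,"ty": 0,"tz": 0,"ax": 0,"ay": 0,"az": 0},{"gripper": 35,"tx": 0,"ty": 0,"tz": 0,"ax": 0,"ay": 0,"az": 0},{"gripper": 35,"tx": 0,"ty": 0,"tz": 0,"ax": 0,"ay": 0,"az": 0},{"gripper": 35,"tx": 0,"ty": 0,"tz": 0,"ax": 0,"ay": 0,"az": 0},{"gripper": 35,"tx": 0,"ty": 0,"tz": 0,"ax": 0,"ay": 0,"az": 0},{"gripper": 35,"tx": 0,"ty": 0,"tz": 0,"ax": 0,"ay": 0,"az": 0}], newtons=45)

```text
clock: 16.45
tcp_pos: [0.4363, -0.0991, 0.0897]
orientation: [-1.571, -0.076, 0.074]
contact_force: [-2.6, 1.0, 7.0]
grip_width: 0.0506
```

```bash
python3 go.py .598 -.327 .26 0.2
python3 - <<'E'
from h import *
f=vision.grab_frame("wrist");cv2.imwrite("pics/w12.png",f[:,:,::-1])
E
```

```text
t 16.45 tcp [ 0.4363 -0.0991  0.0897] phi 0.0954 ydown [ 0.002 -0.001 -1.   ] w 0.0506 F [-2.6  1.   7. ] j [ 0.66  0.42 -0.68  2.18  0.43  0.67 -0.23]
ay -0.105 then tx 113.2 tz -255.5 ty -170.3 (mm)
```

View pics/w12.png

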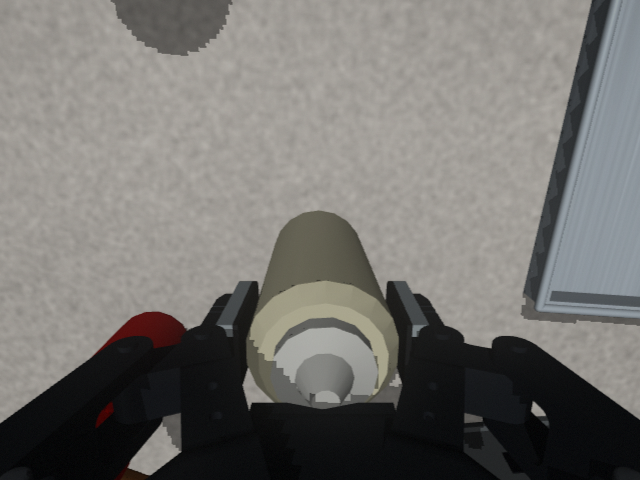

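Emit:
jog_arm(motion=[{"gripper": 35,"tx": 0,"ty": -20,"tz": 0,"ax": 0,"ay": 0,"az": 0},{"gripper": 35,"tx": 0,"ty": -40,"tz": 0,"ax": 0,"ay": 0,"az": 0},{"gripper": 35,"tx": 0,"ty": -45,"tz": 0,"ax": 0,"ay": 0,"az": 0},{"gripper": 35,"tx": 0,"ty": -45,"tz": 0,"ax": 0,"ay": 0,"az": 0},{"gripper": 35,"tx": 0,"ty": -20,"tz": 0,"ax": 0,"ay": -0.05,"az": 0},{"gripper": 35,"tx": 0,"ty": 0,"tz": 0,"ax": 0,"ay": -0.055,"az": 0}])

```text
clock: 17.1
tcp_pos: [0.4375, -0.0991, 0.2622]
orientation: [-1.569, -0.164, 0.154]
contact_force: [0.1, -0.0, -3.4]
grip_width: 0.0508
```

Emit:
jog_arm(motion=[{"gripper": 35,"tx": 8,"ty": 0,"tz": -18,"ax": 0,"ay": 0,"az": 0},{"gripper": 35,"tx": 16,"ty": 0,"tz": -36,"ax": 0,"ay": 0,"az": 0},{"gripper": 35,"tx": 16,"ty": 0,"tz": -36,"ax": 0,"ay": 0,"az": 0},{"gripper": 35,"tx": 16,"ty": 0,"tz": -36,"ax": 0,"ay": 0,"az": 0},{"gripper": 35,"tx": 16,"ty": 0,"tz": -36,"ax": 0,"ay": 0,"az": 0},{"gripper": 35,"tx": 16,"ty": 0,"tz": -36,"ax": 0,"ay": 0,"az": 0},{"gripper": 35,"tx": 15,"ty": 0,"tz": -36,"ax": 0,"ay": 0,"az": 0},{"gripper": 35,"tx": 10,"ty": 0,"tz": -20,"ax": 0,"ay": 0,"az": 0},{"gripper": 35,"tx": 0,"ty": 0,"tz": 0,"ax": 0,"ay": 0,"az": 0}])

```text
clock: 18.0
tcp_pos: [0.5973, -0.3297, 0.2565]
orientation: [-1.566, -0.153, 0.154]
contact_force: [-0.3, -0.1, -2.9]
grip_width: 0.0505
```

```bash
python3 go.py .598 -.324 .096 0.2
python3 - <<'E'
from h import *
f=vision.grab_frame("wrist");cv2.imwrite("pics/w13.png",f[:,:,::-1])
f=vision.grab_frame("scene");cv2.imwrite("pics/s13.png",f[:,:,::-1])
E
```

```text
t 18.0 tcp [ 0.5973 -0.3297  0.2565] phi 0.1952 ydown [-0.001 -0.    -1.   ] w 0.0505 F [-0.3 -0.1 -2.9] j [ 0.86  0.57 -0.67  1.49  0.36  1.22  0.33]
ay -0.005 then tx 1.8 tz 5.4 ty 160.5 (mm)
```

View pics/w13.png

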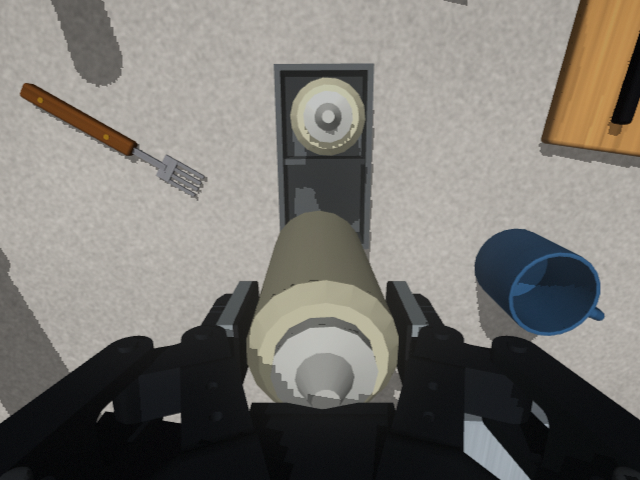

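View pics/s13.png

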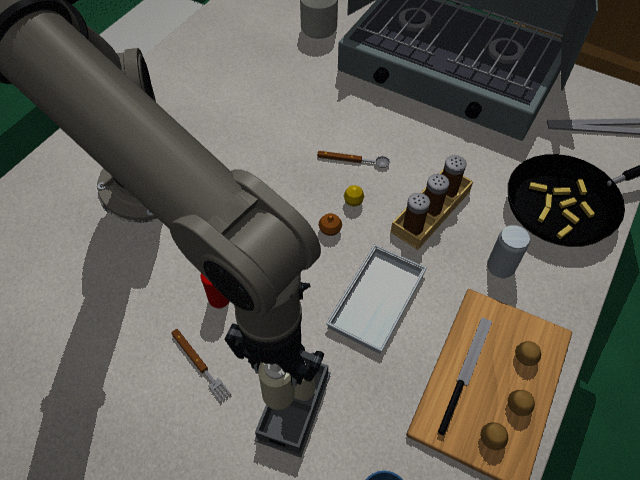

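Emit:
jog_arm(motion=[{"gripper": 35,"tx": 2,"ty": 20,"tz": 5,"ax": 0,"ay": 0,"az": 0},{"gripper": 35,"tx": 0,"ty": 40,"tz": 0,"ax": 0,"ay": 0,"az": 0},{"gripper": 35,"tx": 0,"ty": 40,"tz": 0,"ax": 0,"ay": 0,"az": 0},{"gripper": 35,"tx": 0,"ty": 30,"tz": 0,"ax": 0,"ay": 0,"az": 0},{"gripper": 35,"tx": 0,"ty": 15,"tz": 0,"ax": 0,"ay": 0,"az": 0},{"gripper": 35,"tx": 0,"ty": 5,"tz": 0,"ax": 0,"ay": 0,"az": 0},{"gripper": 35,"tx": 0,"ty": 0,"tz": 0,"ax": 0,"ay": 0,"az": 0},{"gripper": 35,"tx": 0,"ty": 0,"tz": 0,"ax": 0,"ay": 0,"az": 0}])

```text
clock: 18.9
tcp_pos: [0.5992, -0.3201, 0.1103]
orientation: [-1.566, -0.16, 0.156]
contact_force: [1.0, -0.0, -1.4]
grip_width: 0.0503
```

```bash
python3 go.py .598 -.324 .095 0.2;  python3 - <<'E'
from h import *
g=vision.grab_frame("scene");cv2.imwrite("pics/s14.png",g[:,:,::-1])
from crop import crop
crop("pics/s14.png",230,320,130,130,4.5,"pics/s14c.png",20)
E
```

```text
t 18.9 tcp [ 0.5992 -0.3201  0.1103] phi 0.201 ydown [ 0.003 -0.001 -1.   ] w 0.0503 F [ 1.  -0.  -1.4] j [ 0.81  0.7  -0.61  1.62  0.47  0.97  0.24]
ay 0.001 then tx -2.0 tz -3.6 ty 15.3 (mm)
```

View pics/s14c.png

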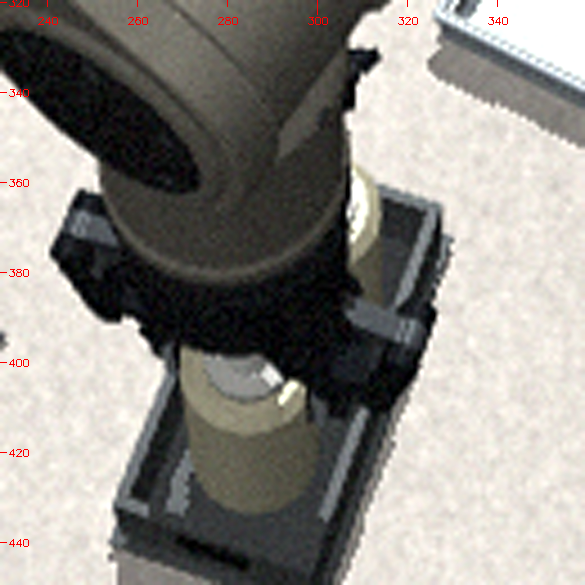

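Emit:
jog_arm(motion=[{"gripper": 35,"tx": -2,"ty": 5,"tz": -3,"ax": 0,"ay": 0,"az": 0},{"gripper": 35,"tx": 0,"ty": 5,"tz": 0,"ax": 0,"ay": 0,"az": 0},{"gripper": 35,"tx": 0,"ty": 3,"tz": 0,"ax": 0,"ay": 0,"az": 0},{"gripper": 35,"tx": 0,"ty": 1,"tz": 0,"ax": 0,"ay": 0,"az": 0},{"gripper": 35,"tx": 0,"ty": 0,"tz": 0,"ax": 0,"ay": 0,"az": 0},{"gripper": 35,"tx": 0,"ty": 0,"tz": 0,"ax": 0,"ay": 0,"az": 0}])

```text
clock: 19.55
tcp_pos: [0.5964, -0.3237, 0.0949]
orientation: [-1.566, -0.157, 0.158]
contact_force: [-3.6, 0.2, 5.7]
grip_width: 0.0509
```

Emit:
jog_arm(motion=[{"gripper": 85,"tx": 0,"ty": 0,"tz": 0,"ax": 0,"ay": 0,"az": 0},{"gripper": 85,"tx": 0,"ty": 0,"tz": 0,"ax": 0,"ay": 0,"az": 0},{"gripper": 85,"tx": 0,"ty": 0,"tz": 0,"ax": 0,"ay": 0,"az": 0},{"gripper": 85,"tx": 0,"ty": 0,"tz": 0,"ax": 0,"ay": 0,"az": 0},{"gripper": 85,"tx": 0,"ty": 0,"tz": 0,"ax": 0,"ay": 0,"az": 0},{"gripper": 85,"tx": 0,"ty": -20,"tz": 0,"ax": 0,"ay": 0,"az": 0},{"gripper": 85,"tx": 0,"ty": -40,"tz": 0,"ax": 0,"ay": 0,"az": 0},{"gripper": 85,"tx": 0,"ty": -45,"tz": 0,"ax": 0,"ay": 0,"az": 0},{"gripper": 85,"tx": 0,"ty": -45,"tz": 0,"ax": 0,"ay": 0,"az": 0}])

```text
clock: 20.45
tcp_pos: [0.5964, -0.3229, 0.2456]
orientation: [-1.564, -0.158, 0.158]
contact_force: [0.4, -0.2, 0.9]
grip_width: 0.0849
```

```bash
python3 go.py
python3 - <<'E'
from h import *
f=vision.grab_frame("wrist");cv2.imwrite("pics/w15.png",f[:,:,::-1])
E
```

```text
t 20.45 tcp [ 0.5964 -0.3229  0.2456] phi 0.2013 ydown [-0.     0.001 -1.   ] w 0.0849 F [ 0.4 -0.2  0.9] j [ 0.85  0.57 -0.67  1.51  0.37  1.19  0.33]
```

View pics/w15.png

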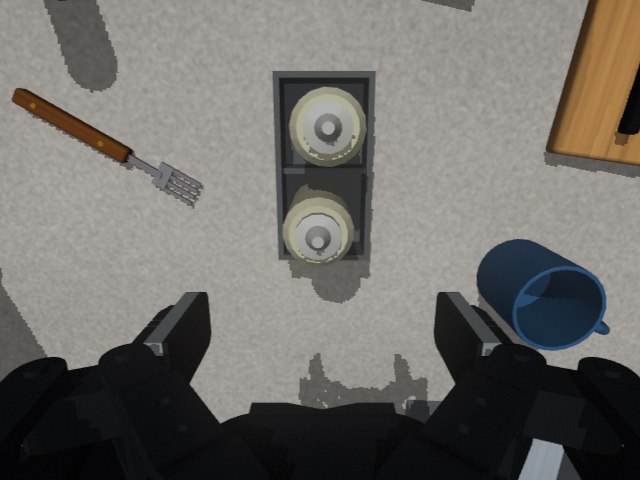

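Emit:
jog_arm(motion=[{"gripper": 60,"tx": 0,"ty": 0,"tz": 0,"ax": 0,"ay": 0.14,"az": 0},{"gripper": 60,"tx": 0,"ty": 0,"tz": 0,"ax": 0,"ay": 0.14,"az": 0},{"gripper": 60,"tx": 0,"ty": 0,"tz": 0,"ax": 0,"ay": 0.14,"az": 0},{"gripper": 60,"tx": 0,"ty": 0,"tz": 0,"ax": 0,"ay": 0.14,"az": 0},{"gripper": 60,"tx": 0,"ty": 0,"tz": 0,"ax": 0,"ay": 0.14,"az": 0},{"gripper": 60,"tx": 0,"ty": 0,"tz": 0,"ax": 0,"ay": 0.14,"az": 0},{"gripper": 60,"tx": 0,"ty": 0,"tz": 0,"ax": 0,"ay": 0.14,"az": 0},{"gripper": 60,"tx": 0,"ty": 0,"tz": 0,"ax": 0,"ay": 0.14,"az": 0},{"gripper": 60,"tx": 0,"ty": 0,"tz": 0,"ax": 0,"ay": 0.14,"az": 0},{"gripper": 60,"tx": 0,"ty": 0,"tz": 0,"ax": 0,"ay": 0.135,"az": 0}])

```text
clock: 21.5
tcp_pos: [0.5967, -0.323, 0.2441]
orientation: [-1.362, 0.931, -0.931]
contact_force: [-0.3, -0.4, -0.3]
grip_width: 0.0597
```

```bash
python3 go.py .3887 .3123 .2 -1.194; python3 go.py .45 .2 .2 -1.194
```

```text
t 21.5 tcp [ 0.5967 -0.323   0.2441] phi -1.1995 ydown [ 0.  0. -1.] w 0.0597 F [-0.3 -0.4 -0.3] j [ 0.66  0.51 -0.37  1.53  0.2   1.14 -0.95]
ay -0.005 then tx -667.3 tz 40.4 ty 44.1 (mm)
t 21.5 tcp [ 0.5967 -0.323   0.2441] phi -1.1995 ydown [ 0.  0. -1.] w 0.0597 F [-0.3 -0.4 -0.3] j [ 0.66  0.51 -0.37  1.53  0.2   1.14 -0.95]
ay -0.005 then tx -540.3 tz 56.1 ty 44.1 (mm)
```

Emit:
jog_arm(motion=[{"gripper": 60,"tx": -25,"ty": 0,"tz": 1,"ax": 0,"ay": 0,"az": 0},{"gripper": 60,"tx": -46,"ty": 0,"tz": 3,"ax": 0,"ay": 0,"az": 0},{"gripper": 60,"tx": -46,"ty": 0,"tz": 3,"ax": 0,"ay": 0,"az": 0},{"gripper": 60,"tx": -46,"ty": 0,"tz": 3,"ax": 0,"ay": 0,"az": 0},{"gripper": 60,"tx": -46,"ty": 0,"tz": 3,"ax": 0,"ay": 0,"az": 0},{"gripper": 60,"tx": -46,"ty": 0,"tz": 3,"ax": 0,"ay": 0,"az": 0},{"gripper": 60,"tx": -46,"ty": 0,"tz": 3,"ax": 0,"ay": 0,"az": 0},{"gripper": 60,"tx": -46,"ty": 0,"tz": 3,"ax": 0,"ay": 0,"az": 0},{"gripper": 60,"tx": -46,"ty": 0,"tz": 3,"ax": 0,"ay": 0,"az": 0},{"gripper": 60,"tx": -46,"ty": 0,"tz": 3,"ax": 0,"ay": 0,"az": 0},{"gripper": 60,"tx": -46,"ty": 0,"tz": 3,"ax": 0,"ay": 0,"az": 0},{"gripper": 60,"tx": -46,"ty": 0,"tz": 3,"ax": 0,"ay": 0,"az": 0}])

```text
clock: 22.7
tcp_pos: [0.4321, 0.1847, 0.2445]
orientation: [-1.364, 0.926, -0.928]
contact_force: [1.2, 0.1, -0.5]
grip_width: 0.0605
```

```bash
python3 go.py .3887 .3123 .15 -1.194
```

```text
t 22.7 tcp [0.4321 0.1847 0.2445] phi -1.194 ydown [ 0.001 -0.    -1.   ] w 0.0605 F [ 1.2  0.1 -0.5] j [ 0.07  0.2  -0.67  1.99  0.15  1.   -1.87]
ay 0.0 then tx -134.6 tz 6.6 ty 94.5 (mm)
```

Emit:
jog_arm(motion=[{"gripper": 60,"tx": -40,"ty": 10,"tz": 2,"ax": 0,"ay": 0,"az": 0},{"gripper": 60,"tx": -40,"ty": 10,"tz": 2,"ax": 0,"ay": 0,"az": 0},{"gripper": 60,"tx": -35,"ty": 25,"tz": 2,"ax": 0,"ay": 0,"az": 0},{"gripper": 60,"tx": -18,"ty": 25,"tz": 1,"ax": 0,"ay": 0,"az": 0},{"gripper": 60,"tx": 0,"ty": 25,"tz": 0,"ax": 0,"ay": 0,"az": 0},{"gripper": 60,"tx": 0,"ty": 0,"tz": 0,"ax": 0,"ay": 0,"az": 0},{"gripper": 60,"tx": 0,"ty": 0,"tz": 0,"ax": 0,"ay": 0,"az": 0}])

```text
clock: 23.4
tcp_pos: [0.3905, 0.3091, 0.1495]
orientation: [-1.365, 0.928, -0.927]
contact_force: [0.4, -0.4, 0.2]
grip_width: 0.0598
```

```bash
python3 go.py .3887 .3123 .018 -1.194;python3 - <<'E'
from h import *
c=vision.get_calibration("wrist");f=vision.grab_frame("wrist");f=np.ascontiguousarray(f[:,:,::-1])
for p in [(.3887,.3123,.013),(.4073,.3197,.013),(.454,.341,.008)]:
    q=proj("wrist",p,c);print(q.round(0));cv2.circle(f,(int(q[0]),int(q[1])),2,(0,255,0),-1) 
cv2.imwrite("pics/w16.png",f)
E
```

```text
t 23.4 tcp [0.3905 0.3091 0.1495] phi -1.1941 ydown [-0.001 -0.    -1.   ] w 0.0598 F [ 0.4 -0.4  0.2] j [-0.23  0.39 -0.68  2.03  0.33  0.83 -2.3 ]
ay -0.0 then tx -3.6 tz -0.5 ty 131.5 (mm)
[317. 223.]
[316. 195.]
[312. 119.]
```

View pics/w16.png

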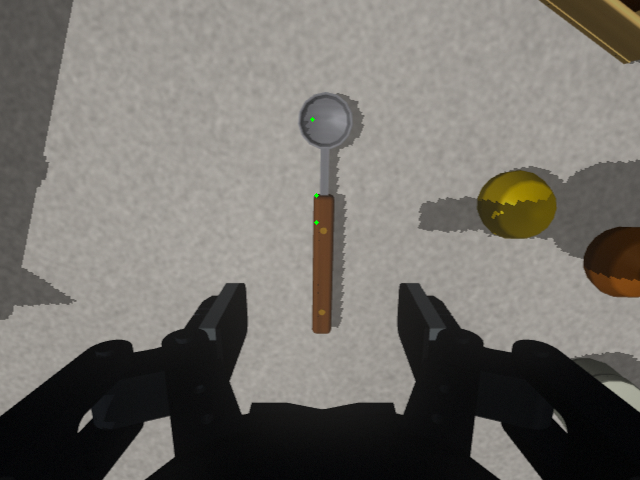

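Emit:
jog_arm(motion=[{"gripper": 60,"tx": 0,"ty": 35,"tz": 0,"ax": 0,"ay": 0.025,"az": 0},{"gripper": 60,"tx": 0,"ty": 40,"tz": 0,"ax": 0,"ay": 0,"az": 0},{"gripper": 50,"tx": 0,"ty": 30,"tz": 0,"ax": 0,"ay": 0,"az": 0},{"gripper": 40,"tx": 0,"ty": 15,"tz": 0,"ax": 0,"ay": 0,"az": 0},{"gripper": 40,"tx": 0,"ty": 7,"tz": 0,"ax": 0,"ay": 0,"az": 0},{"gripper": 40,"tx": 0,"ty": 3,"tz": 0,"ax": 0,"ay": 0,"az": 0},{"gripper": 40,"tx": 0,"ty": 0,"tz": 0,"ax": 0,"ay": 0,"az": 0},{"gripper": 40,"tx": 0,"ty": 0,"tz": 0,"ax": 0,"ay": 0,"az": 0}], newtons=40)

```text
clock: 24.25
tcp_pos: [0.3912, 0.3099, 0.0205]
orientation: [-1.353, 0.946, -0.947]
contact_force: [0.6, -0.4, -0.4]
grip_width: 0.04
```

```bash
python3 go.py .3887 .3123 .018 -1.219;python3 - <<'E'
from h import *
f=vision.grab_frame("wrist");cv2.imwrite("pics/w17.png",f[:,:,::-1])
E
```

```text
t 24.25 tcp [0.3912 0.3099 0.0205] phi -1.2193 ydown [ 0.002  0.001 -1.   ] w 0.04 F [ 0.6 -0.4 -0.4] j [-0.36  0.59 -0.53  2.1   0.54  0.58 -2.5 ]
ay -0.0 then tx -3.1 tz -1.6 ty 2.5 (mm)
```

View pics/w17.png

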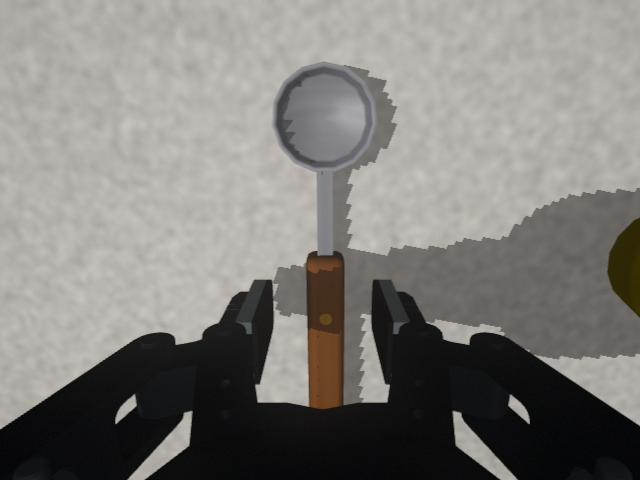

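Emit:
jog_arm(motion=[{"gripper": 40,"tx": 0,"ty": 2,"tz": 0,"ax": 0,"ay": 0,"az": 0},{"gripper": 5,"tx": 0,"ty": 0,"tz": 0,"ax": 0,"ay": 0,"az": 0},{"gripper": 5,"tx": 0,"ty": 0,"tz": 0,"ax": 0,"ay": 0,"az": 0},{"gripper": 5,"tx": 0,"ty": 0,"tz": 0,"ax": 0,"ay": 0,"az": 0},{"gripper": 5,"tx": 0,"ty": 0,"tz": 0,"ax": 0,"ay": 0,"az": 0},{"gripper": 5,"tx": 0,"ty": 0,"tz": 0,"ax": 0,"ay": 0,"az": 0}], newtons=50)

```text
clock: 24.9
tcp_pos: [0.3906, 0.3093, 0.0176]
orientation: [-1.355, 0.946, -0.947]
contact_force: [-0.8, -0.4, 6.8]
grip_width: 0.0134
```

Emit:
jog_arm(motion=[{"gripper": 5,"tx": 0,"ty": -15,"tz": 0,"ax": 0,"ay": 0,"az": 0},{"gripper": 5,"tx": 0,"ty": -30,"tz": 0,"ax": 0,"ay": 0,"az": 0},{"gripper": 5,"tx": 0,"ty": -45,"tz": 0,"ax": 0,"ay": 0,"az": 0},{"gripper": 5,"tx": 0,"ty": -45,"tz": 0,"ax": 0,"ay": 0,"az": 0},{"gripper": 5,"tx": 0,"ty": -45,"tz": 0,"ax": 0,"ay": 0,"az": 0},{"gripper": 5,"tx": 0,"ty": 0,"tz": 0,"ax": 0,"ay": -0.11,"az": 0},{"gripper": 5,"tx": 0,"ty": 0,"tz": 0,"ax": 0,"ay": -0.14,"az": 0},{"gripper": 5,"tx": 0,"ty": 0,"tz": 0,"ax": 0,"ay": -0.14,"az": 0},{"gripper": 5,"tx": 0,"ty": 0,"tz": 0,"ax": 0,"ay": -0.14,"az": 0},{"gripper": 5,"tx": 0,"ty": 0,"tz": 0,"ax": 0,"ay": -0.14,"az": 0},{"gripper": 5,"tx": 0,"ty": 0,"tz": 0,"ax": 0,"ay": -0.14,"az": 0},{"gripper": 5,"tx": 0,"ty": 0,"tz": 0,"ax": 0,"ay": -0.14,"az": 0}])

```text
clock: 26.1
tcp_pos: [0.3901, 0.3091, 0.198]
orientation: [-1.561, 0.206, -0.207]
contact_force: [-0.4, -0.0, -1.6]
grip_width: 0.0133
```

Emit:
jog_arm(motion=[{"gripper": 5,"tx": 0,"ty": 0,"tz": 0,"ax": 0,"ay": -0.14,"az": 0},{"gripper": 5,"tx": 0,"ty": 0,"tz": 0,"ax": 0,"ay": -0.14,"az": 0},{"gripper": 5,"tx": 0,"ty": 0,"tz": 0,"ax": 0,"ay": 0,"az": 0}])

```text
clock: 26.4
tcp_pos: [0.3902, 0.3091, 0.1977]
orientation: [-1.571, -0.009, 0.01]
contact_force: [0.3, -0.3, -0.3]
grip_width: 0.0134
```

```bash
python3 go.py .5985 -.0071 .1 .02;python3 - <<'E'
from h import *
f=vision.grab_frame("wrist");cv2.imwrite("pics/w18.png",f[:,:,::-1])
E
```

```text
t 26.4 tcp [0.3902 0.3091 0.1977] phi 0.0122 ydown [-0.  0. -1.] w 0.0134 F [ 0.3 -0.3 -0.3] j [ 0.01  0.4  -0.99  1.97  0.41  0.98 -1.16]
ay -0.008 then tx 201.9 tz -320.3 ty 97.7 (mm)
```

View pics/w18.png

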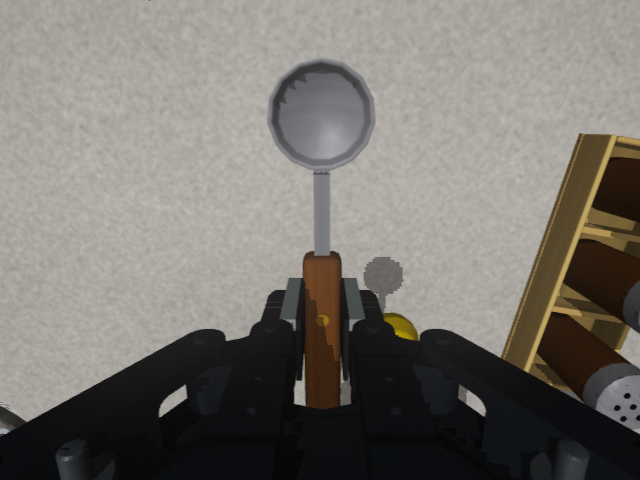

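Emit:
jog_arm(motion=[{"gripper": 5,"tx": 11,"ty": 0,"tz": -17,"ax": 0,"ay": -0.008,"az": 0},{"gripper": 5,"tx": 22,"ty": 0,"tz": -36,"ax": 0,"ay": 0,"az": 0},{"gripper": 5,"tx": 22,"ty": 0,"tz": -36,"ax": 0,"ay": 0,"az": 0},{"gripper": 5,"tx": 22,"ty": 0,"tz": -36,"ax": 0,"ay": 0,"az": 0},{"gripper": 5,"tx": 23,"ty": 0,"tz": -36,"ax": 0,"ay": 0,"az": 0},{"gripper": 5,"tx": 23,"ty": 0,"tz": -36,"ax": 0,"ay": 0,"az": 0},{"gripper": 5,"tx": 23,"ty": 0,"tz": -36,"ax": 0,"ay": 0,"az": 0},{"gripper": 5,"tx": 23,"ty": 0,"tz": -36,"ax": 0,"ay": 0,"az": 0},{"gripper": 5,"tx": 20,"ty": 0,"tz": -34,"ax": 0,"ay": 0,"az": 0},{"gripper": 5,"tx": 12,"ty": 0,"tz": -17,"ax": 0,"ay": 0,"az": 0},{"gripper": 5,"tx": 0,"ty": 0,"tz": 0,"ax": 0,"ay": 0,"az": 0},{"gripper": 5,"tx": 0,"ty": 0,"tz": 0,"ax": 0,"ay": 0,"az": 0}])

```text
clock: 27.65
tcp_pos: [0.5969, -0.0058, 0.1974]
orientation: [-1.57, -0.014, 0.015]
contact_force: [1.4, 1.4, -0.2]
grip_width: 0.0135
```

```bash
python3 go.py .5985 -.0071 .1 .02;python3 - <<'E'
from h import *
c=vision.get_calibration("wrist");f=vision.grab_frame("wrist");f=np.ascontiguousarray(f[:,:,::-1])
C,S=np.cos(.0196),np.sin(.0196)
for a in(-1,1):
  for b in (-1,1):
    x,y=a*.059,b*.1075
    q=proj("wrist",(.6205+C*x-S*y,-.0067+S*x+C*y,.02),c);print(q.round(0));
    if abs(q).max()<700: cv2.circle(f,(int(q[0]),int(q[1])),3,(0,255,0),-1) 
cv2.imwrite("pics/w19.png",f)
E
```

```text
t 27.65 tcp [ 0.5969 -0.0058  0.1974] phi 0.0181 ydown [-0.001  0.001 -1.   ] w 0.0135 F [ 1.4  1.4 -0.2] j [ 0.54  0.54 -0.86  1.75  0.46  1.07 -0.47]
ay -0.002 then tx 1.6 tz -1.4 ty 97.4 (mm)
[285. 330.]
[277.  72.]
[416. 330.]
[435.  72.]
```

View pics/w19.png

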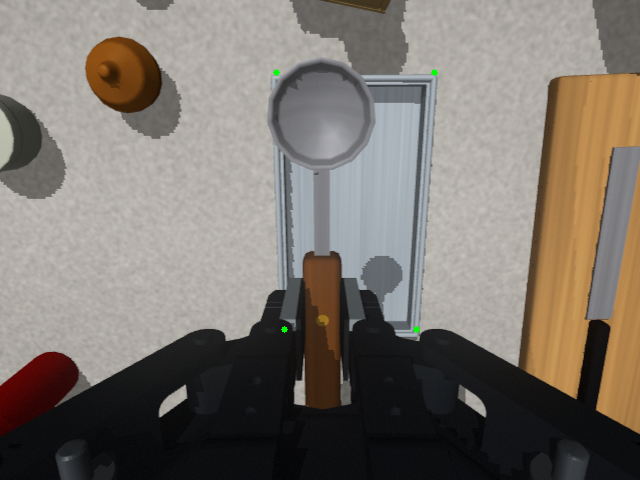

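Emit:
jog_arm(motion=[{"gripper": 5,"tx": 1,"ty": 20,"tz": -3,"ax": 0,"ay": 0,"az": 0},{"gripper": 5,"tx": 0,"ty": 40,"tz": 0,"ax": 0,"ay": 0,"az": 0},{"gripper": 5,"tx": 0,"ty": 45,"tz": 0,"ax": 0,"ay": 0,"az": 0},{"gripper": 5,"tx": 0,"ty": 30,"tz": 0,"ax": 0,"ay": 0,"az": 0},{"gripper": 5,"tx": 0,"ty": 12,"tz": 0,"ax": 0,"ay": 0,"az": 0},{"gripper": 5,"tx": 0,"ty": 3,"tz": 0,"ax": 0,"ay": 0,"az": 0},{"gripper": 5,"tx": 0,"ty": 0,"tz": 0,"ax": 0,"ay": 0,"az": 0},{"gripper": 5,"tx": 0,"ty": 0,"tz": 0,"ax": 0,"ay": 0,"az": 0}])

```text
clock: 28.5
tcp_pos: [0.5997, -0.0093, 0.0492]
orientation: [-1.571, -0.017, 0.013]
contact_force: [-0.1, -0.9, -0.3]
grip_width: 0.0132
```

```bash
python3 go.py .5985 -.009 .0215 .02;python3 - <<'E'
from h import *
f=vision.grab_frame("wrist");cv2.imwrite("pics/w20.png",f[:,:,::-1])
f=vision.grab_frame("scene");cv2.imwrite("pics/s20.png",f[:,:,::-1])
from crop import crop
crop("pics/s20.png",310,230,130,130,4.5,"pics/s20c.png",20)
E
```

```text
t 28.5 tcp [ 0.5997 -0.0093  0.0492] phi 0.0193 ydown [ 0.003  0.    -1.   ] w 0.0132 F [-0.1 -0.9 -0.3] j [ 0.45  0.72 -0.74  1.84  0.64  0.83 -0.6 ]
ay -0.001 then tx -1.2 tz 0.3 ty 27.7 (mm)
```

View pics/w20.png

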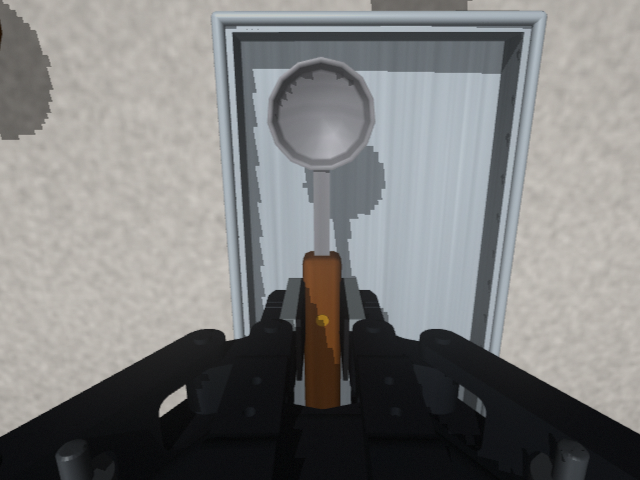

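View pics/s20c.png

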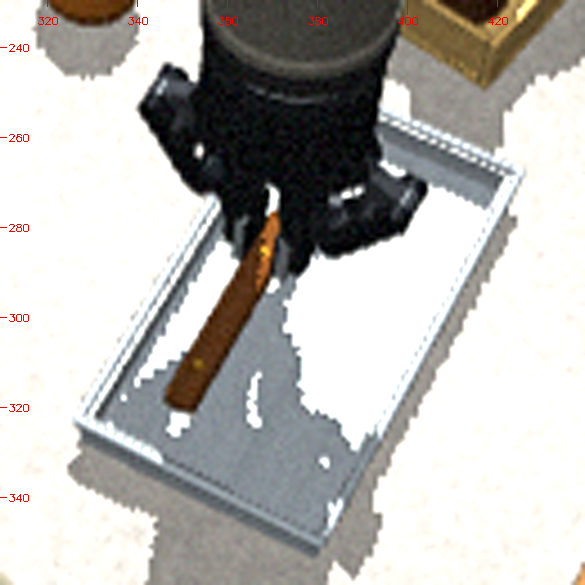

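Emit:
jog_arm(motion=[{"gripper": 5,"tx": -1,"ty": 12,"tz": 0,"ax": 0,"ay": 0,"az": 0},{"gripper": 5,"tx": 0,"ty": 8,"tz": 0,"ax": 0,"ay": 0,"az": 0},{"gripper": 5,"tx": 0,"ty": 4,"tz": 0,"ax": 0,"ay": 0,"az": 0},{"gripper": 5,"tx": 0,"ty": 2,"tz": 0,"ax": 0,"ay": 0,"az": 0},{"gripper": 5,"tx": 0,"ty": 0,"tz": 0,"ax": 0,"ay": 0,"az": 0},{"gripper": 5,"tx": 0,"ty": 0,"tz": 0,"ax": 0,"ay": 0,"az": 0}])

```text
clock: 29.2
tcp_pos: [0.5966, -0.0102, 0.0216]
orientation: [-1.572, -0.013, 0.016]
contact_force: [-4.5, -1.0, 9.4]
grip_width: 0.0136
```

Emit:
jog_arm(motion=[{"gripper": 24,"tx": 0,"ty": 0,"tz": 0,"ax": 0,"ay": 0,"az": 0},{"gripper": 24,"tx": 0,"ty": 0,"tz": 0,"ax": 0,"ay": 0,"az": 0},{"gripper": 24,"tx": 0,"ty": 0,"tz": 0,"ax": 0,"ay": 0,"az": 0},{"gripper": 24,"tx": 0,"ty": -5,"tz": 0,"ax": 0,"ay": 0,"az": 0},{"gripper": 24,"tx": 0,"ty": -20,"tz": 0,"ax": 0,"ay": 0,"az": 0},{"gripper": 24,"tx": 0,"ty": -40,"tz": 0,"ax": 0,"ay": 0,"az": 0},{"gripper": 60,"tx": 0,"ty": -50,"tz": 0,"ax": 0,"ay": 0,"az": 0},{"gripper": 60,"tx": 0,"ty": -45,"tz": 0,"ax": 0,"ay": 0,"az": 0},{"gripper": 60,"tx": 0,"ty": -45,"tz": 0,"ax": 0,"ay": 0,"az": 0}])

```text
clock: 30.1
tcp_pos: [0.5972, -0.0097, 0.2286]
orientation: [-1.571, -0.016, 0.015]
contact_force: [1.3, -0.6, -0.3]
grip_width: 0.06
```

```bash
python3 go.py .3882 -.3115 .15 -1.911;python3 - <<'E'
from h import *
f=vision.grab_frame("wrist");cv2.imwrite("pics/w21.png",f[:,:,::-1])
E
```

```text
t 30.1 tcp [ 0.5972 -0.0097  0.2286] phi 0.0194 ydown [ 0.  0. -1.] w 0.06 F [ 1.3 -0.6 -0.3] j [ 0.56  0.51 -0.88  1.72  0.43  1.12 -0.43]
ay 1.93 then tx 354.2 tz -96.3 ty 78.6 (mm)
```

View pics/w21.png

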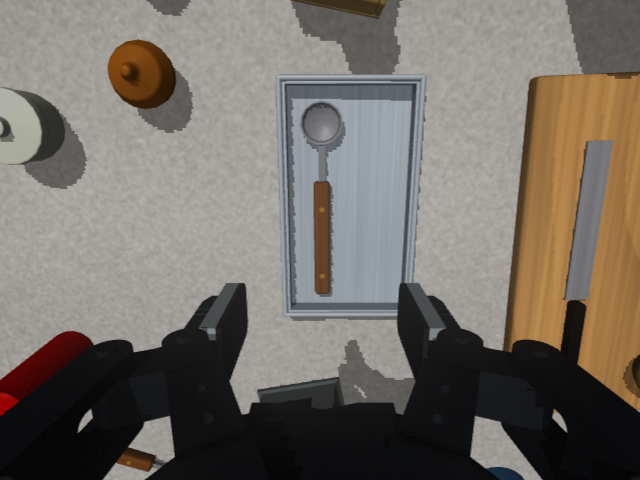

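Emit:
jog_arm(motion=[{"gripper": 60,"tx": 0,"ty": 0,"tz": 0,"ax": 0,"ay": 0.145,"az": 0},{"gripper": 60,"tx": 0,"ty": 0,"tz": 0,"ax": 0,"ay": 0.145,"az": 0},{"gripper": 60,"tx": 0,"ty": 0,"tz": 0,"ax": 0,"ay": 0.145,"az": 0},{"gripper": 60,"tx": 0,"ty": 0,"tz": 0,"ax": 0,"ay": 0.145,"az": 0},{"gripper": 60,"tx": 0,"ty": 0,"tz": 0,"ax": 0,"ay": 0.145,"az": 0},{"gripper": 60,"tx": 0,"ty": 0,"tz": 0,"ax": 0,"ay": 0.145,"az": 0},{"gripper": 60,"tx": 0,"ty": 0,"tz": 0,"ax": 0,"ay": 0.145,"az": 0},{"gripper": 60,"tx": 0,"ty": 0,"tz": 0,"ax": 0,"ay": 0.145,"az": 0},{"gripper": 60,"tx": 0,"ty": 0,"tz": 0,"ax": 0,"ay": 0.145,"az": 0},{"gripper": 60,"tx": 0,"ty": 0,"tz": 0,"ax": 0,"ay": 0.145,"az": 0},{"gripper": 60,"tx": 0,"ty": 0,"tz": 0,"ax": 0,"ay": 0.145,"az": 0},{"gripper": 60,"tx": 0,"ty": 0,"tz": 0,"ax": 0,"ay": 0.145,"az": 0}])

```text
clock: 31.35
tcp_pos: [0.5973, -0.0097, 0.2263]
orientation: [-1.131, 1.323, -1.323]
contact_force: [0.1, 0.7, -0.1]
grip_width: 0.0602
```

```bash
python3 go.py .3882 -.3115 .15 -1.911
```

```text
t 31.35 tcp [ 0.5973 -0.0097  0.2263] phi -1.7266 ydown [ 0.  0. -1.] w 0.0602 F [ 0.1  0.7 -0.1] j [ 0.3   0.42 -0.51  1.74  0.23  1.04 -2.01]
ay 0.184 then tx 354.3 tz -96.4 ty 76.3 (mm)
```

Emit:
jog_arm(motion=[{"gripper": 60,"tx": 0,"ty": 0,"tz": 0,"ax": 0,"ay": 0.092,"az": 0},{"gripper": 60,"tx": 0,"ty": 0,"tz": 0,"ax": 0,"ay": 0.092,"az": 0},{"gripper": 60,"tx": 30,"ty": 0,"tz": -8,"ax": 0,"ay": 0,"az": 0},{"gripper": 60,"tx": 44,"ty": 0,"tz": -12,"ax": 0,"ay": 0,"az": 0},{"gripper": 60,"tx": 44,"ty": 0,"tz": -12,"ax": 0,"ay": 0,"az": 0},{"gripper": 60,"tx": 44,"ty": 0,"tz": -12,"ax": 0,"ay": 0,"az": 0},{"gripper": 60,"tx": 44,"ty": 0,"tz": -12,"ax": 0,"ay": 0,"az": 0},{"gripper": 60,"tx": 44,"ty": 0,"tz": -12,"ax": 0,"ay": 0,"az": 0},{"gripper": 60,"tx": 44,"ty": 10,"tz": -12,"ax": 0,"ay": 0,"az": 0},{"gripper": 60,"tx": 40,"ty": 20,"tz": -11,"ax": 0,"ay": 0,"az": 0},{"gripper": 60,"tx": 20,"ty": 26,"tz": -5,"ax": 0,"ay": 0,"az": 0},{"gripper": 60,"tx": 0,"ty": 20,"tz": 0,"ax": 0,"ay": 0,"az": 0}])

```text
clock: 32.55
tcp_pos: [0.3877, -0.3159, 0.1492]
orientation: [-1.03, 1.456, -1.456]
contact_force: [0.6, -0.1, -0.5]
grip_width: 0.0599
```

```bash
python3 go.py .3882 -.3115 .02 -1.911;python3 - <<'E'
from h import *
c=vision.get_calibration("wrist");f=vision.grab_frame("wrist");f=np.ascontiguousarray(f[:,:,::-1])
for p in [(.3882,-.3115,.013),(.407,-.3182,.013)]:
    q=proj("wrist",p,c);print(q.round(0));cv2.circle(f,(int(q[0]),int(q[1])),2,(0,255,0),-1) 
cv2.imwrite("pics/w22.png",f)
E
```

```text
t 32.55 tcp [ 0.3877 -0.3159  0.1492] phi -1.911 ydown [-0.001 -0.001 -1.   ] w 0.0599 F [ 0.6 -0.1 -0.5] j [ 0.83  0.34 -0.32  2.04  0.15  0.79 -1.49]
ay 0.0 then tx -4.4 tz -1.0 ty 129.2 (mm)
[314. 224.]
[313. 197.]
```

View pics/w22.png

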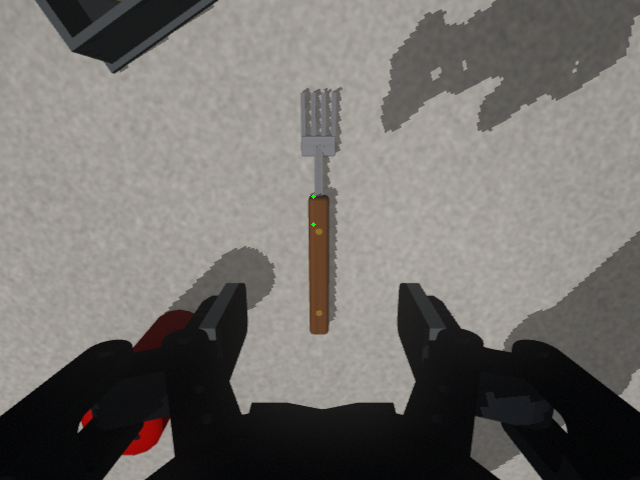

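Emit:
jog_arm(motion=[{"gripper": 60,"tx": -2,"ty": 35,"tz": 0,"ax": 0,"ay": 0,"az": 0},{"gripper": 60,"tx": 0,"ty": 40,"tz": 0,"ax": 0,"ay": 0,"az": 0},{"gripper": 50,"tx": 0,"ty": 30,"tz": 0,"ax": 0,"ay": 0,"az": 0},{"gripper": 40,"tx": 0,"ty": 15,"tz": 0,"ax": 0,"ay": 0,"az": 0},{"gripper": 40,"tx": 0,"ty": 7,"tz": 0,"ax": 0,"ay": 0,"az": 0},{"gripper": 40,"tx": 0,"ty": 3,"tz": 0,"ax": 0,"ay": 0,"az": 0},{"gripper": 40,"tx": 0,"ty": 0,"tz": 0,"ax": 0,"ay": 0,"az": 0},{"gripper": 40,"tx": 0,"ty": 0,"tz": 0,"ax": 0,"ay": 0,"az": 0}])

```text
clock: 33.4
tcp_pos: [0.392, -0.3113, 0.0213]
orientation: [-1.032, 1.449, -1.452]
contact_force: [-0.4, 0.6, 0.9]
grip_width: 0.04
```

```bash
python3 go.py .3882 -.3115 .018 -1.911;python3 - <<'E'
from h import *
f=vision.grab_frame("wrist");cv2.imwrite("pics/w23.png",f[:,:,::-1])
E
```

```text
t 33.4 tcp [ 0.392  -0.3113  0.0213] phi -1.9049 ydown [ 0.001 -0.001 -1.   ] w 0.04 F [-0.4  0.6  0.9] j [ 0.75  0.55 -0.26  2.11  0.27  0.51 -1.61]
ay 0.006 then tx 1.4 tz -3.5 ty 3.3 (mm)
```

View pics/w23.png

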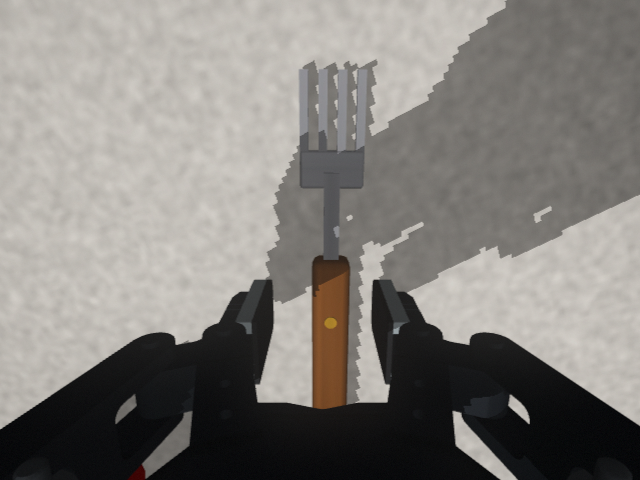

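Emit:
jog_arm(motion=[{"gripper": 40,"tx": 3,"ty": 3,"tz": -2,"ax": 0,"ay": 0,"az": 0},{"gripper": 40,"tx": 0,"ty": 0,"tz": 0,"ax": 0,"ay": 0,"az": 0},{"gripper": 5,"tx": 0,"ty": 0,"tz": 0,"ax": 0,"ay": 0,"az": 0},{"gripper": 5,"tx": 0,"ty": 0,"tz": 0,"ax": 0,"ay": 0,"az": 0},{"gripper": 5,"tx": 0,"ty": 0,"tz": 0,"ax": 0,"ay": 0,"az": 0},{"gripper": 5,"tx": 0,"ty": 0,"tz": 0,"ax": 0,"ay": 0,"az": 0},{"gripper": 5,"tx": 0,"ty": 0,"tz": 0,"ax": 0,"ay": 0,"az": 0}], newtons=50)

```text
clock: 34.15
tcp_pos: [0.3884, -0.3132, 0.0176]
orientation: [-1.032, 1.451, -1.451]
contact_force: [-1.7, 1.4, 5.1]
grip_width: 0.0132
```

Emit:
jog_arm(motion=[{"gripper": 5,"tx": 0,"ty": -15,"tz": 0,"ax": 0,"ay": 0,"az": 0},{"gripper": 5,"tx": 0,"ty": -30,"tz": 0,"ax": 0,"ay": 0,"az": 0},{"gripper": 5,"tx": 0,"ty": -45,"tz": 0,"ax": 0,"ay": 0,"az": 0},{"gripper": 5,"tx": 0,"ty": -45,"tz": 0,"ax": 0,"ay": 0,"az": 0},{"gripper": 5,"tx": 0,"ty": -45,"tz": 0,"ax": 0,"ay": 0,"az": 0},{"gripper": 5,"tx": 0,"ty": 0,"tz": 0,"ax": 0,"ay": -0.14,"az": 0},{"gripper": 5,"tx": 0,"ty": 0,"tz": 0,"ax": 0,"ay": -0.14,"az": 0},{"gripper": 5,"tx": 0,"ty": 0,"tz": 0,"ax": 0,"ay": -0.14,"az": 0},{"gripper": 5,"tx": 0,"ty": 0,"tz": 0,"ax": 0,"ay": -0.14,"az": 0},{"gripper": 5,"tx": 0,"ty": 0,"tz": 0,"ax": 0,"ay": -0.14,"az": 0},{"gripper": 5,"tx": 0,"ty": 0,"tz": 0,"ax": 0,"ay": -0.14,"az": 0},{"gripper": 5,"tx": 0,"ty": 0,"tz": 0,"ax": 0,"ay": -0.14,"az": 0}])

```text
clock: 35.35
tcp_pos: [0.3882, -0.3129, 0.197]
orientation: [-1.449, 0.717, -0.717]
contact_force: [0.4, -0.2, -0.6]
grip_width: 0.0134
```

```bash
python3 go.py .6425 -.009 .15 .02;python3 - <<'E'
from h import *
f=vision.grab_frame("wrist");cv2.imwrite("pics/w24.png",f[:,:,::-1])
E
```

```text
t 35.35 tcp [ 0.3882 -0.3129  0.197 ] phi -0.9191 ydown [-0.  0. -1.] w 0.0134 F [ 0.4 -0.2 -0.6] j [ 1.    0.29 -0.52  1.99  0.18  0.91 -0.54]
ay -0.939 then tx 260.3 tz 298.8 ty 47.0 (mm)
```

View pics/w24.png

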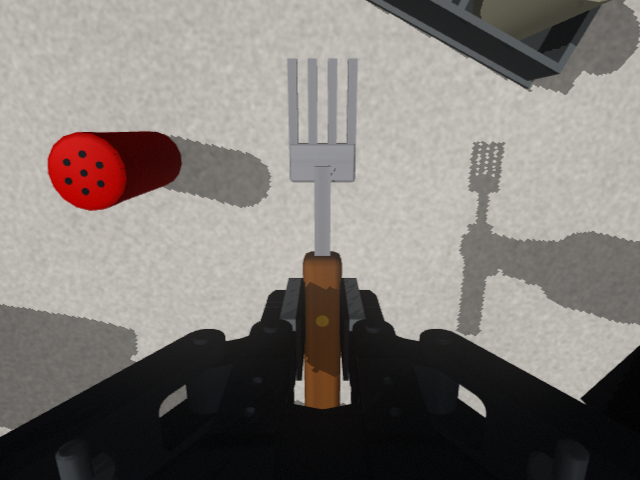

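Emit:
jog_arm(motion=[{"gripper": 5,"tx": 0,"ty": 0,"tz": 0,"ax": 0,"ay": -0.134,"az": 0},{"gripper": 5,"tx": 0,"ty": 0,"tz": 0,"ax": 0,"ay": -0.134,"az": 0},{"gripper": 5,"tx": 0,"ty": 0,"tz": 0,"ax": 0,"ay": -0.134,"az": 0},{"gripper": 5,"tx": 0,"ty": 0,"tz": 0,"ax": 0,"ay": -0.134,"az": 0},{"gripper": 5,"tx": 0,"ty": 0,"tz": 0,"ax": 0,"ay": -0.134,"az": 0},{"gripper": 5,"tx": 0,"ty": 0,"tz": 0,"ax": 0,"ay": -0.134,"az": 0},{"gripper": 5,"tx": 0,"ty": 0,"tz": 0,"ax": 0,"ay": -0.135,"az": 0}])

```text
clock: 36.1
tcp_pos: [0.3882, -0.313, 0.197]
orientation: [-1.57, -0.013, 0.013]
contact_force: [-0.0, -0.2, -0.2]
grip_width: 0.0135
```

Emit:
jog_arm(motion=[{"gripper": 5,"tx": 14,"ty": 0,"tz": 16,"ax": 0,"ay": 0,"az": 0},{"gripper": 5,"tx": 28,"ty": 0,"tz": 32,"ax": 0,"ay": 0,"az": 0},{"gripper": 5,"tx": 28,"ty": 0,"tz": 32,"ax": 0,"ay": 0,"az": 0},{"gripper": 5,"tx": 28,"ty": 0,"tz": 32,"ax": 0,"ay": 0,"az": 0},{"gripper": 5,"tx": 28,"ty": 0,"tz": 32,"ax": 0,"ay": 0,"az": 0},{"gripper": 5,"tx": 28,"ty": 0,"tz": 32,"ax": 0,"ay": 0,"az": 0},{"gripper": 5,"tx": 28,"ty": 0,"tz": 32,"ax": 0,"ay": 0,"az": 0},{"gripper": 5,"tx": 28,"ty": 0,"tz": 32,"ax": 0,"ay": 0,"az": 0},{"gripper": 5,"tx": 28,"ty": 0,"tz": 32,"ax": 0,"ay": 0,"az": 0},{"gripper": 5,"tx": 22,"ty": 0,"tz": 27,"ax": 0,"ay": 0,"az": 0},{"gripper": 5,"tx": 0,"ty": 0,"tz": 0,"ax": 0,"ay": 0,"az": 0},{"gripper": 5,"tx": 0,"ty": 0,"tz": 0,"ax": 0,"ay": 0,"az": 0}])

```text
clock: 37.3
tcp_pos: [0.6441, -0.0095, 0.1966]
orientation: [-1.57, -0.01, 0.012]
contact_force: [-0.4, -0.8, 0.2]
grip_width: 0.0135
```

```bash
python3 go.py .6425 -.009 .05 .02
```

```text
t 37.3 tcp [ 0.6441 -0.0095  0.1966] phi 0.0141 ydown [-0.001  0.    -1.   ] w 0.0135 F [-0.4 -0.8  0.2] j [ 0.42  0.57 -0.71  1.64  0.41  1.08 -0.4 ]
ay -0.006 then tx -1.5 tz 0.5 ty 146.6 (mm)
```

Emit:
jog_arm(motion=[{"gripper": 5,"tx": -1,"ty": 20,"tz": 0,"ax": 0,"ay": -0.005,"az": 0},{"gripper": 5,"tx": 0,"ty": 40,"tz": 0,"ax": 0,"ay": 0,"az": 0},{"gripper": 5,"tx": 0,"ty": 45,"tz": 0,"ax": 0,"ay": 0,"az": 0},{"gripper": 5,"tx": 0,"ty": 27,"tz": 0,"ax": 0,"ay": 0,"az": 0},{"gripper": 5,"tx": 0,"ty": 15,"tz": 0,"ax": 0,"ay": 0,"az": 0},{"gripper": 5,"tx": 0,"ty": 0,"tz": 0,"ax": 0,"ay": 0,"az": 0},{"gripper": 5,"tx": 0,"ty": 0,"tz": 0,"ax": 0,"ay": 0,"az": 0}])

```text
clock: 38.0
tcp_pos: [0.6439, -0.011, 0.0515]
orientation: [-1.571, -0.015, 0.013]
contact_force: [0.7, -0.7, -0.1]
grip_width: 0.0135
```

```bash
python3 go.py .6425 -.009 .0216 .02;python3 - <<'E'
from h import *
f=vision.grab_frame("wrist");cv2.imwrite("pics/w25.png",f[:,:,::-1])
E
```

```text
t 38.0 tcp [ 0.6439 -0.011   0.0515] phi 0.0178 ydown [ 0.001 -0.    -1.   ] w 0.0135 F [ 0.7 -0.7 -0.1] j [ 0.36  0.74 -0.62  1.74  0.55  0.85 -0.5 ]
ay -0.002 then tx -1.3 tz 2.0 ty 29.9 (mm)
```

View pics/w25.png

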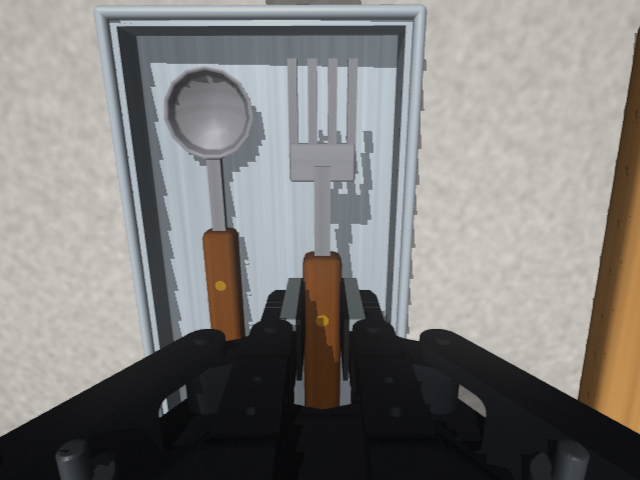

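Emit:
jog_arm(motion=[{"gripper": 5,"tx": -1,"ty": 14,"tz": 1,"ax": 0,"ay": 0,"az": 0},{"gripper": 5,"tx": 0,"ty": 8,"tz": 0,"ax": 0,"ay": 0,"az": 0},{"gripper": 5,"tx": 0,"ty": 4,"tz": 0,"ax": 0,"ay": 0,"az": 0},{"gripper": 5,"tx": 0,"ty": 2,"tz": 0,"ax": 0,"ay": 0,"az": 0},{"gripper": 5,"tx": 0,"ty": 0,"tz": 0,"ax": 0,"ay": 0,"az": 0},{"gripper": 5,"tx": 0,"ty": 0,"tz": 0,"ax": 0,"ay": 0,"az": 0}])

```text
clock: 38.65
tcp_pos: [0.6424, -0.0094, 0.0225]
orientation: [-1.571, -0.015, 0.015]
contact_force: [0.2, -0.3, -0.8]
grip_width: 0.0132
```

Not yet in contact; a little lower, then release.

Emit:
jog_arm(motion=[{"gripper": 5,"tx": 0,"ty": 1.5,"tz": 0,"ax": 0,"ay": 0,"az": 0},{"gripper": 5,"tx": 0,"ty": 0,"tz": 0,"ax": 0,"ay": 0,"az": 0},{"gripper": 5,"tx": 0,"ty": 0,"tz": 0,"ax": 0,"ay": 0,"az": 0}])

```text
clock: 38.95
tcp_pos: [0.6426, -0.0095, 0.0216]
orientation: [-1.571, -0.016, 0.014]
contact_force: [-2.0, -0.7, 5.4]
grip_width: 0.0138
```

Emit:
jog_arm(motion=[{"gripper": 24,"tx": 0,"ty": 0,"tz": 0,"ax": 0,"ay": 0,"az": 0},{"gripper": 24,"tx": 0,"ty": 0,"tz": 0,"ax": 0,"ay": 0,"az": 0},{"gripper": 24,"tx": 0,"ty": 0,"tz": 0,"ax": 0,"ay": 0,"az": 0},{"gripper": 24,"tx": 0,"ty": -5,"tz": 0,"ax": 0,"ay": 0,"az": 0},{"gripper": 24,"tx": 0,"ty": -20,"tz": 0,"ax": 0,"ay": 0,"az": 0},{"gripper": 24,"tx": 0,"ty": -40,"tz": 0,"ax": 0,"ay": 0,"az": 0},{"gripper": 50,"tx": 0,"ty": -50,"tz": 0,"ax": 0,"ay": 0,"az": 0},{"gripper": 50,"tx": 0,"ty": -50,"tz": 0,"ax": 0,"ay": 0,"az": 0},{"gripper": 50,"tx": 0,"ty": -50,"tz": 0,"ax": 0,"ay": 0,"az": 0}])

```text
clock: 39.85
tcp_pos: [0.6419, -0.0092, 0.2396]
orientation: [-1.571, -0.017, 0.014]
contact_force: [0.7, -0.5, -0.1]
grip_width: 0.05
```

```bash
python3 go.py;python3 - <<'E'
from h import *
for n in ("wrist","scene","side"):
    f=vision.grab_frame(n);cv2.imwrite(f"pics/{n}26.png",f[:,:,::-1])
E
```

```text
t 39.85 tcp [ 0.6419 -0.0092  0.2396] phi 0.0197 ydown [ 0.001  0.    -1.   ] w 0.05 F [ 0.7 -0.5 -0.1] j [ 0.44  0.53 -0.74  1.61  0.38  1.15 -0.37]
```

View pics/wrist26.png

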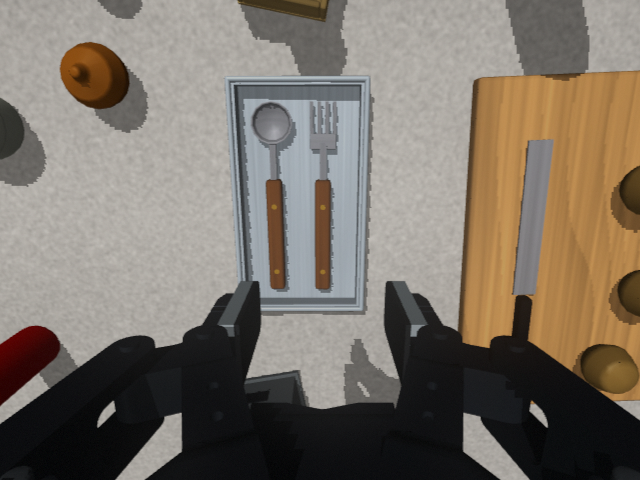

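View pics/scene26.png

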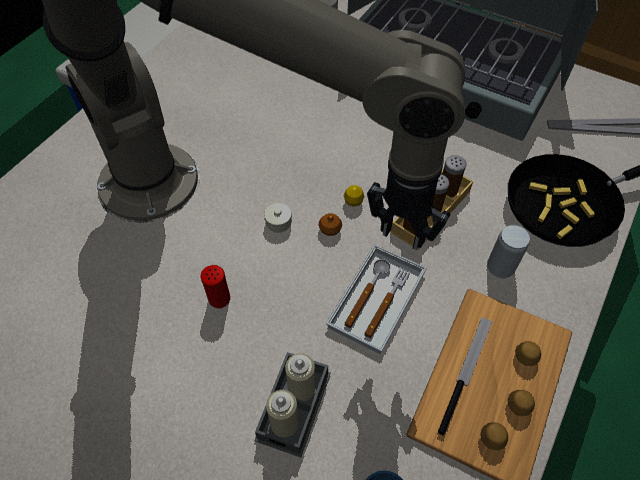

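View pics/side26.png

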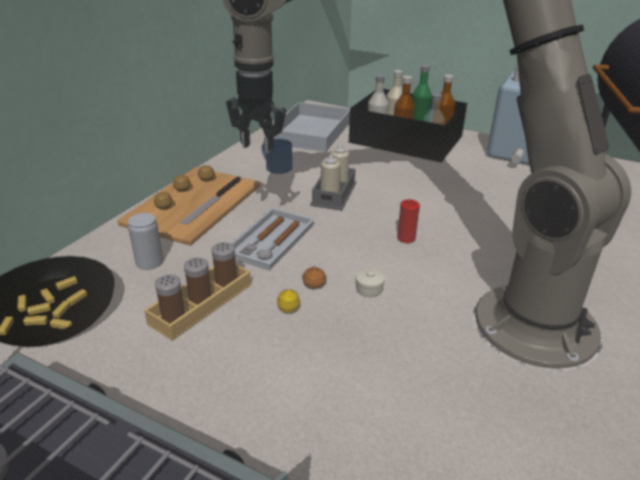

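Everything is in place. The three shakers are in the rack (side view, about (198,275)). Both bottles are upright in the caddy (scene (300,375) and (283,410)). The spoon and fork lie flat in the tray (wrist (275,195) and (322,195)), and the gripper is clear.

```bash
python3 -c "
from bench import ticket;print(ticket.hand_in())"
```

```text
the job is handed in; nothing more can be done
None
```

The table is tidied and the job is handed in. It used about 40 s of the 133 s allowed, and no verdict was reported.

- **Order and method:** I placed the two shakers in the rack's middle and end bays, then the sauce bottle in the caddy's free bay. After that I laid the spoon and then the fork in the tray. Each item was lowered until a light contact showed (2–10 N) before I let go.
- **Final check:** the wrist, scene and side pictures show three shakers upright in the rack and both bottles upright in the caddy. The spoon and fork lie flat and parallel in the tray. The shaker and bottle already put away were still standing, the red shaker was not touched, and the gripper was clear at 0.24 m.
- **Disagreements:** the wrist camera put the loose items 3–7 mm further to the robot's right than the fixed cameras did. I corrected for this before each grasp, and it was within the available clearance. The tool also drifted a few mm sideways during some descents, so I corrected it before setting down.

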